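# Sort the oil cups back to their stands

### The arm

A 6-joint arm with a two-finger parallel gripper is mounted at the origin on the work surface. World frame = base frame: x ahead of the robot, y to its left, z up, the work surface at z = 0. Lengths are in m, angles in rad, forces in N, time in s.
With the tool pointing down it reaches from about 0.275 to 1 m from the base axis. Payload 8.4 kg.
Tool frame: the origin (TCP) lies at the very end of the fingers, on their centre line; the grasp point (between the pads) lies 19 mm behind it; z points along the fingers, y is the direction in which the jaws open and shut (so a half turn about z gives the same grasp; the last joint's range is limited). The gripper opens to 85 mm and grips with 20 to 120 N. Pads are 22 mm wide; open, the fingers measure 114 mm over their backs; the gripper's body (76 mm by 85 mm) begins 54 mm behind the grasp point. The pads swing forward as they close: fully open they stand 13 mm farther back than shut.
Start: joints at [1.264, 0.353, 1.633, -0, 1.155, -0.002], TCP at [0.188, 0.596, 0.231] pointing down, gripper open.
Joint ranges: [-2.63, 2.63], [-0.92, 2.1], [0.06, 2.66], [-1.3, 4.44], [0, 2.69], [-3.02, 3.02]. Speed limits (rad/s): [2.22, 2.22, 2.79, 3.14, 3.14, 3.14].

### API

Orientations are given as a unit quaternion [x, y, z, w].
In Python, from rig import readout, get_image, workorder gives the robot as it stands.
- The arm moves only by the tool apply_moves, never from a script. Its argument "series" is a list of rows, each a list of 6 numbers: the shift along the tool's x, y, z in mm, then the turn, a rotation vector about the tool's x, y, z in rad. A call has exactly 5 rows; each row shifts and turns the pose as measured when the row begins, along the tool's axes as they then stand; what a row does not reach is not made up. A row lasts 1/12 s, in which the tool goes at most 41.7 mm and 7.16 degrees, less where a joint would pass 70% of its speed; a pose out of reach is approached as far as the arm can. A call is refused whole if a number of a shift passes 41.7 or a number of a turn 0.125, either way. A call with a gripper value outside its range is refused whole. "gripper" is the finger opening in mm, from 0 to 85.4, set as the call begins (left out, the last holds). The fingers move at their own pace and stop on an object; "squeeze" is the grip in N (left out, the last holds). Time passes only in rows, so rows that do not move let the fingers close, or fill a call up. It gives the time, the measured TCP pose, the force and the opening at its end, in the units of the state.
- readout.get_obs(): the state, without advancing time (a new reading comes with each control period).
- get_image(name): name is "scene" or "side" or "wrist"; returns a dict with "pixels" (400x640x3 uint8, red, green, blue), "depth" (400x640 float32, m along the optical axis (not along the pixel's ray), 0 where there is no reading), "mtx" (3x3 intrinsics, pixels), "rvec" (rotation vector, rad) and "tvec" (3), from world to camera coordinates, as OpenCV has them. Camera axes: x right, y down, z forward; pixel columns grow to the right and rows downward; lengths in m; the calibration is good to about 2 mm. A picture is of the moment at which its call begins.
- workorder.sign_off(): hands the job in, once; it reports no verdict.
The state is a dict: "clock": time; "q": joint angles; "joint_vel": joint speeds; "effort": joint torques, N m; "tcp_pos": TCP position; "tcp_rot": TCP orientation; "wrist_force": force on the tool from outside, world axes, zero at the start; "moment": the same for the moment, N m; "gripper_width": opening from 0.0 (shut) to 1.0 (fully open).
Only numpy, scipy, OpenCV 4.12 (cv2) and the standard library are available. Lean on these libraries where they do the work, as an engineer would, in place of code of your own. Each camera call takes 0.05 s, during which the arm holds its last target. There are 200 camera calls.

### The job

The clockmaker's oil cups have got mixed up between their stands, and the small white one was left stacked on a large cup. Lift the white cup off and get every cup down into the well of the stand with the collar and oiler of its own lid colour; the spare stand without an oiler is free to park a cup on the way. Keep the cups upright, never set one on the bare bench, and do not disturb the open clock movement.

Things in the scene. Friction and masses are not known exactly. Their poses are not given: they have to be found in the camera images.
- cup_red: Large oil cup, loose, 0.12 kg, closed: black pot, red lid that stays on. Round, 50 mm high: foot 46 mm across, pot 49 mm, lid 52 mm across from 20.5 to 44 mm above the foot, on it a red stacking ring (40 mm outside, 33 mm inside) from 44 to 50 mm. Starts in the well of a large stand. Origin: centre of the underside; z up.
- cup_yellow: Large oil cup, loose, 0.12 kg, closed: black pot, yellow lid that stays on. Round, 50 mm high: foot 46 mm across, pot 49 mm, lid 52 mm across from 20.5 to 44 mm above the foot, on it a yellow stacking ring (40 mm outside, 33 mm inside) from 44 to 50 mm. Starts in the well of a large stand. Origin: centre of the underside; z up.
- cup_blue: Large oil cup, loose, 0.12 kg, closed: black pot, blue lid that stays on. Round, 50 mm high: foot 46 mm across, pot 49 mm, lid 52 mm across from 20.5 to 44 mm above the foot, on it a blue stacking ring (40 mm outside, 33 mm inside) from 44 to 50 mm. Starts in the well of a large stand. Origin: centre of the underside; z up.
- cup_white: Small oil cup, loose, 0.06 kg, closed: black pot, white lid that stays on. Round, 40 mm high: foot 30 mm across (11 mm high), lid 35 mm across from 17 to 40 mm above the foot. Starts stacked on a large cup, foot 6 mm deep in its stacking ring (1.5 mm play), underside 44 mm above that cup's. Origin: centre of the underside; z up.
- stand_red: Stand with red collar and red oiler, home of the red cup; fixed dark slab 92 x 92 x 10 mm (x -36 to +56 mm). Round well: floor 10 mm above the bench, 61 mm across, collar up to 18 mm above the bench. The oiler lies along y at x = +48 mm, its top 22 mm above the bench, and stays there. Origin: on the well's axis at bench height; z up.
- stand_yellow: Stand with yellow collar and yellow oiler, home of the yellow cup; fixed dark slab 92 x 92 x 10 mm (x -36 to +56 mm). Round well: floor 10 mm above the bench, 61 mm across, collar up to 18 mm above the bench. The oiler lies along y at x = +48 mm, its top 22 mm above the bench, and stays there. Origin: on the well's axis at bench height; z up.
- stand_blue: Stand with blue collar and blue oiler, home of the blue cup; fixed dark slab 92 x 92 x 10 mm (x -36 to +56 mm). Round well: floor 10 mm above the bench, 61 mm across, collar up to 18 mm above the bench. The oiler lies along y at x = +48 mm, its top 22 mm above the bench, and stays there. Origin: on the well's axis at bench height; z up.
- stand_white: Stand with white collar and white oiler, home of the white cup; fixed dark slab 92 x 92 x 10 mm (x -36 to +56 mm). Round well: floor 10 mm above the bench, 42 mm across, collar up to 18 mm above the bench. The oiler lies along y at x = +48 mm, its top 22 mm above the bench, and stays there. Origin: on the well's axis at bench height; z up. Takes only the small cup.
- stand_spare: Spare stand, empty at the start: like the large stands (slab 92 x 92 x 10 mm, well floor 10 mm above the bench, 61 mm across, collar up to 18 mm) but with a dark collar and two bare rests (18 mm high, +x side) without oiler. Fixed. Takes any cup. Origin: on the well's axis at bench height; z up.
- movement: Open clock movement on a grey round assembly cup: brass plate 84 mm across, top 39 mm above the bench, wheels and three pillars up to 77 mm; loose, 0.5 kg, delicate, not to be disturbed. Origin: centre of the underside; z up.

How it is judged:
By the outcome, as a careful person would: the job done as asked, in the order asked, and still so for the second after the job is handed in, with the robot touching nothing.
It also fails if it takes over 115 s, if anything falls off the work surface, if the arm or the gripper's body presses on something with over 40 N, if the wrist force passes 120 N, or if a joint passes its speed limit or range.

## Working session

There is one attempt and no reset: what is moved stays moved. The work goes in short steps, Python scripts to look and compute and a tool call to move; the robot and the scene stay as the last step left them, time stands still between calls to the robot, and variables do not carry over. Pictures are saved under pics/ and viewed, about 12 in all and at most 16, crops included, and the job is handed in when it is done.

Besides the shell and the picture viewer there is one more tool, called after "Emit:" by a JSON object that holds its "name" and its "arguments", one argument or row to a line. apply_moves: Moves the arm, as the interface text tells. Its arguments: {"type":"object","properties":{"series":{"type":"array","items":{"type":"array","items":{"type":"number"}}},"gripper":{"type":"number"},"squeeze":{"type":"number"}},"required":["series"]}

```bash
ls; mkdir -p pics
cat > h.py <<'E'
import numpy as np, cv2
from rig import readout, get_image, workorder
def snap(n,f=None):
    im=get_image(n)
    if f: cv2.imwrite('pics/'+f,im['pixels'][:,:,::-1])
    return im
def cast(im,u,v,z):
    R=cv2.Rodrigues(np.array(im['rvec'],float))[0];t=np.array(im['tvec'],float).ravel()
    C=-R.T@t; d=R.T@np.linalg.solve(im['mtx'],[u,v,1]); return C+d*(z-C[2])/d[2]
def cloud(im):
    R=cv2.Rodrigues(np.array(im['rvec'],float))[0];t=np.array(im['tvec'],float).ravel()
    v,u=np.mgrid[:400,:640]; d=im['depth']
    p=np.stack([u,v,np.ones_like(u)],-1)@np.linalg.inv(im['mtx']).T*d[...,None]
    return (p-t)@R
E
python3 - <<'E'
from h import *
o=readout.get_obs();print(o)
for n in('scene','side','wrist'):
    im=snap(n,n+'0.png');np.savez(n+'0.npz',**im)
    R=cv2.Rodrigues(np.array(im['rvec'],float))[0];print(n,-R.T@np.ravel(im['tvec']))
E
```

```text
pics
{'clock': 0.0, 'q': array([ 1.26362924e+00,  3.53680277e-01,  1.63414618e+00,  2.90578883e-06,
        1.15516414e+00, -2.40656205e-03]), 'joint_vel': array([ 0.00062328, -0.00025034,  0.00093002, -0.00048682, -0.00154663,
       -0.00158577]), 'effort': array([ 6.22745065e-04, -6.05263567e+01, -3.42072415e+01,  2.01755847e-04,
        9.30825539e-03,  5.69188430e-06]), 'tcp_pos': array([0.18740046, 0.59574734, 0.23053645]), 'tcp_rot': array([ 1.51791786e-01,  9.88412245e-01, -6.90406053e-04, -1.09072350e-04]), 'wrist_force': array([-0.485164  , -0.01860374,  0.50068778]), 'moment': array([ 0.01031321,  0.01032688, -0.03010223]), 'gripper_width': 1.0021977787603775}
scene [ 1.05203818 -0.33820736  0.57671865]
side [0.28162368 0.58483496 0.5271766 ]
wrist [0.11402541 0.62024422 0.37279321]
```

View pics/scene0.png

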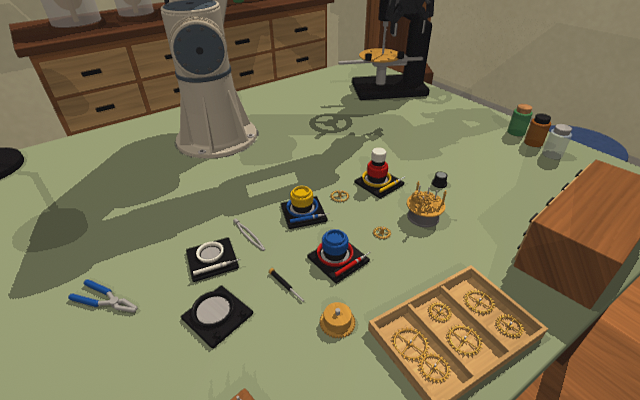

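View pics/side0.png

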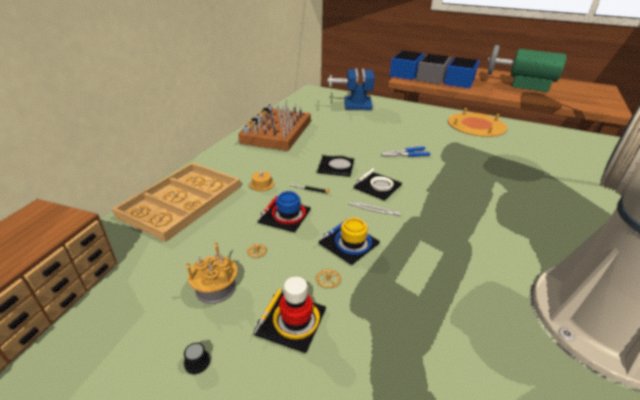

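```bash
cat > m.py <<'E'
from h import *
def masks(hsv):
    H,S,V=[hsv[...,i].astype(int) for i in range(3)]
    return {'red':((H<8)|(H>172))&(S>170)&(V>60),'yellow':(H>23)&(H<33)&(S>170)&(V>110),'blue':(H>100)&(H<125)&(S>130)&(V>50),'white':(S<45)&(V>150),'dark':(V<60)&(S<140)}
def circ(p):
    A=np.c_[2*p[:,:2],np.ones(len(p))];s=np.linalg.lstsq(A,(p[:,:2]**2).sum(1),rcond=None)[0]
    return s[0],s[1],np.sqrt(s[2]+s[0]**2+s[1]**2)
E
python3 - <<'E'
from m import *
np.set_printoptions(precision=4,suppress=True)
for n in('scene','side'):
    im=dict(np.load(n+'0.npz'));P=cloud(im);hsv=cv2.cvtColor(im['pixels'],cv2.COLOR_RGB2HSV)
    ok=(im['depth']>0)&(P[...,0]>.15)&(P[...,0]<.9)&(abs(P[...,1])<.6)&(P[...,2]<.12)&(P[...,2]>.004)
    for c,m in masks(hsv).items():
        k,l,s,ce=cv2.connectedComponentsWithStats((m&ok).astype(np.uint8))
        for i in range(1,k):
            if s[i,4]<25: continue
            p=P[l==i]; top=p[p[:,2]>p[:,2].max()-.004]
            print(n,c,ce[i].round(),s[i,4],'z',p[:,2].min().round(4),p[:,2].max().round(4),'mean',p.mean(0),'topmid',(top.min(0)+top.max(0))[:2]/2,len(top))
            if c=='dark':
                q=p[abs(p[:,2]-.01)<.004]
                if len(q)>50: print('   rect',cv2.minAreaRect((q[:,:2]*1000).astype(np.float32)))
E
```

```text
scene red [377. 170.] 251 z 0.0282 0.0629 mean [0.4883 0.2257 0.0489] topmid [0.4778 0.2338] 27
scene red [335. 257.] 189 z 0.0099 0.0215 mean [ 0.6348 -0.016   0.0166] topmid [ 0.6253 -0.0083] 102
scene red [345. 268.] 101 z 0.0105 0.0261 mean [ 0.6737 -0.0203  0.0209] topmid [ 0.6732 -0.0201] 53
scene blue [301. 213.] 213 z 0.009 0.0257 mean [0.4828 0.0036 0.018 ] topmid [ 0.4908 -0.0103] 38
scene blue [335. 242.] 544 z 0.0293 0.063 mean [ 0.6311 -0.0135  0.0516] topmid [ 0.6237 -0.0081] 70
scene blue [ 96. 286.] 161 z 0.0054 0.0166 mean [ 0.4293 -0.4259  0.0127] topmid [ 0.4274 -0.4245] 101
scene blue [ 83. 300.] 187 z 0.0049 0.017 mean [ 0.4482 -0.4518  0.0124] topmid [ 0.4453 -0.451 ] 100
scene white [379. 151.] 82 z 0.092 0.0977 mean [0.4778 0.2352 0.095 ] topmid [0.4766 0.235 ] 74
scene white [251. 236.] 90 z 0.004 0.0081 mean [ 0.4704 -0.1211  0.0059] topmid [ 0.4685 -0.1215] 89
scene white [209. 252.] 319 z 0.0099 0.0213 mean [ 0.4715 -0.2161  0.0148] topmid [ 0.4727 -0.2152] 122
scene white [210. 267.] 98 z 0.0192 0.0261 mean [ 0.5198 -0.2328  0.0224] topmid [ 0.5194 -0.23 
[... 5899 characters left out ...]
6), 3.733597755432129)
side dark [295. 305.] 27 z 0.0599 0.068 mean [0.4679 0.2491 0.0637] topmid [0.4691 0.2486] 12
side dark [321. 309.] 49 z 0.0082 0.0125 mean [0.4473 0.1997 0.0108] topmid [0.4505 0.2032] 48
side dark [ 18. 320.] 126 z 0.0488 0.0671 mean [0.815  0.4466 0.0625] topmid [0.8153 0.4466] 70
side dark [296. 327.] 77 z 0.0146 0.0278 mean [0.464  0.2562 0.0221] topmid [0.4662 0.2522] 26
side dark [ 29. 336.] 123 z 0.0125 0.0312 mean [0.8148 0.4465 0.0264] topmid [0.8158 0.4467] 67
side dark [197. 363.] 333 z 0.004 0.0307 mean [0.566  0.3684 0.0144] topmid [0.5688 0.3654] 38
   rect ((568.964111328125, 365.2452392578125), (35.29721450805664, 23.87980079650879), 57.05803298950195)
```

View pics/wrist0.png

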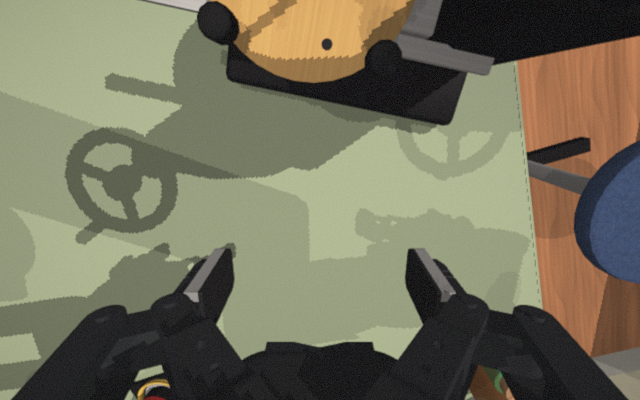

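```bash
cat > go.py <<'E'
# usage: go.py X Y Z [heading=90] -> remaining shift in tool axes (mm) and turn
import sys
from h import *
from scipy.spatial.transform import Rotation as Ro
a=[float(x) for x in sys.argv[1:]];h=np.radians(a[3] if len(a)>3 else 90)
o=readout.get_obs();R=Ro.from_quat(o['tcp_rot']).as_matrix()
y=np.array([np.cos(h),np.sin(h),0]);z=np.array([0,0,-1.]);T=np.c_[np.cross(y,z),y,z]
print('t',round(o['clock'],2),'pos',(o['tcp_pos']*1000).round(1),'shift',(R.T@(np.array(a[:3])-o['tcp_pos']*1000)).round(1),'turn',Ro.from_matrix(R.T@T).as_rotvec().round(3),'F',o['wrist_force'].round(1),'w',round(o['gripper_width']*85.4,1),'q',o['q'].round(2))
E
python3 - <<'E'
from m import *
# two-view movement location
for n in('scene','side'):
    im=dict(np.load(n+'0.npz'));P=cloud(im);hsv=cv2.cvtColor(im['pixels'],cv2.COLOR_RGB2HSV)
    m=(abs(P[...,0]-.6)<.12)&(abs(P[...,1]-.26)<.12)&(P[...,2]>.033)&(P[...,2]<.046)&(hsv[...,0]<24)&(hsv[...,1]>120)
    p=P[m];p=p[p[:,0]>.53];print(n,len(p),p.min(0),p.max(0))
E
```

```text
scene 464 [0.60155332 0.18845553 0.03528296] [0.68333291 0.27213559 0.04503547]
side 810 [0.59858541 0.19024203 0.0368608 ] [0.68173738 0.2738186  0.04588811]
```

Emit:
{"name": "apply_moves", "arguments": {
  "series": [
    [0,0,0,0,0,-0.102],
    [0,0,0,0,0,-0.102],
    [0,0,0,0,0,-0.102],
    [-12,-15,0,0,0,0],
    [-24,-30,0,0,0,0]
  ],
  "gripper": 85,
  "squeeze": 30
}}

```text
clock: 0.57
tcp_pos: [0.2213, 0.5538, 0.229]
tcp_rot: [-0.01, 1.0, -0.0, -0.001]
wrist_force: [1.3, -0.7, -0.8]
gripper_width: 0.991
```

Emit:
{"name": "apply_moves", "arguments": {
  "series": [
    [-24,-30,0,0,0,0],
    [-24,-30,0,0,0,0],
    [-24,-30,0,0,0,0],
    [-24,-30,0,0,0,0],
    [-24,-30,0,0,0,0]
  ]
}}

```text
clock: 0.98
tcp_pos: [0.3468, 0.4007, 0.2275]
tcp_rot: [-0.014, 1.0, -0.001, -0.002]
wrist_force: [-0.1, 0.8, -0.8]
gripper_width: 0.994
```

Emit:
{"name": "apply_moves", "arguments": {
  "series": [
    [-24,-30,0,0,0,0],
    [-24,-30,0,0,0,0],
    [-24,-30,0,0,0,0],
    [-12,-15,0,0,0,0],
    [0,0,0,0,0,0]
  ]
}}

```text
clock: 1.4
tcp_pos: [0.4398, 0.2869, 0.2272]
tcp_rot: [-0.012, 1.0, -0.002, -0.001]
wrist_force: [-0.6, 0.8, -0.4]
gripper_width: 0.993
```

```bash
python3 go.py 475 236.5 160
```

```text
t 1.4 pos [439.8 286.9 227.2] shift [-34.2 -50.9  67.3] turn [-0.004 -0.002  0.024] F [-0.6  0.8 -0.4] w 84.8 q [ 0.58  0.2   1.85 -0.    1.09 -1.02]
```

Emit:
{"name": "apply_moves", "arguments": {
  "series": [
    [-12,-18,0,0,0,0.024],
    [-12,-18,0,0,0,0],
    [-9,-13,0,0,0,0],
    [0,0,10,0,0,0],
    [0,0,0,0,0,0]
  ]
}}

```text
clock: 1.82
tcp_pos: [0.4733, 0.237, 0.2161]
tcp_rot: [0.002, 1.0, -0.002, -0.002]
wrist_force: [-0.9, 0.0, -1.1]
gripper_width: 0.996
```

```bash
python3 go.py 475 236.5 160
python3 - <<'E'
from m import *
np.set_printoptions(precision=4,suppress=True)
im=snap('wrist','w1.png');P=cloud(im);hsv=cv2.cvtColor(im['pixels'],cv2.COLOR_RGB2HSV)
for c,m in masks(hsv).items():
    if c=='dark':continue
    k,l,s,ce=cv2.connectedComponentsWithStats((m&(P[...,2]>.004)&(P[...,2]<.12)&(im['depth']>0)).astype(np.uint8))
    for i in range(1,k):
        if s[i,4]<80: continue
        p=P[l==i];top=p[p[:,2]>np.percentile(p[:,2],98)-.003];(x,y),r=cv2.minEnclosingCircle((top[:,:2]*1000).astype(np.float32))
        print(c,ce[i].round(),s[i,4],'z',p[:,2].min(),p[:,2].max(),'topcircle',round(x,1),round(y,1),round(r,1),len(top))
E
```

```text
t 1.82 pos [473.3 237.  216.1] shift [-2.  -0.3 56.1] turn [-0.003 -0.004 -0.005] F [-0.9  0.  -1.1] w 85.0 q [ 0.46  0.22  1.85 -0.    1.07 -1.1 ]
red [320. 166.] 711 z 0.00968324481693891 0.06139200082585628 topcircle 473.6 238.8 19.4 136
red [143. 274.] 420 z 0.008329961745741259 0.0196928146919631 topcircle 623.0 -5.6 36.9 279
blue [143. 154.] 669 z 0.007732785275767731 0.02018614778807141 topcircle 460.3 21.4 37.0 476
blue [113. 192.] 264 z 0.008344230460423017 0.023464214282925434 topcircle 499.3 -7.6 24.3 170
blue [125. 290.] 1537 z 0.02650446833620473 0.06130747290719708 topcircle 623.0 -5.9 20.1 202
white [ 21. 154.] 539 z 0.00400192739992811 0.010144652118983149 topcircle 457.1 -118.9 56.8 108
white [139. 139.] 128 z 0.008396225200916358 0.012550423071110638 topcircle 442.0 26.0 19.7 125
white [320. 188.] 1025 z 0.07388165383459606 0.09573654354501457 topcircle 475.2 238.3 16.9 958
```

View pics/w1.png

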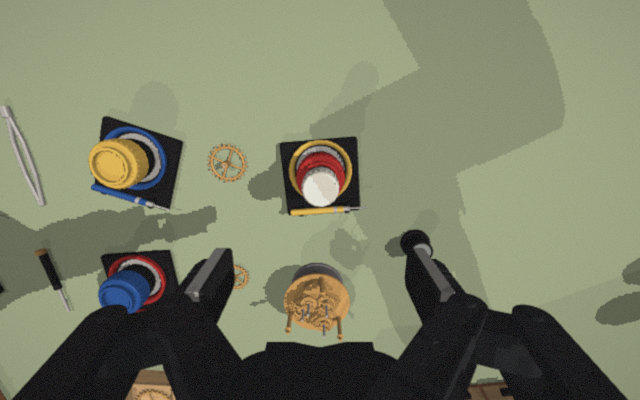

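Emit:
{"name": "apply_moves", "arguments": {
  "series": [
    [-2,0,30,0,0,0],
    [0,0,30,0,0,0],
    [0,0,30,0,0,0],
    [0,0,25,0,0,0],
    [0,0,0,0,0,0]
  ]
}}

```text
clock: 2.28
tcp_pos: [0.4744, 0.2439, 0.1005]
tcp_rot: [0.0, 1.0, 0.001, 0.001]
wrist_force: [-0.7, -0.0, 0.0]
gripper_width: 0.995
```

```bash
python3 go.py 475 237.3 67
```

```text
t 2.28 pos [474.4 243.9 100.5] shift [-0.5 -6.7 33.5] turn [ 0.001  0.002 -0.   ] F [-0.7 -0.   0. ] w 85.0 q [ 0.47  0.38  1.94  0.    0.82 -1.1 ]
```

Emit:
{"name": "apply_moves", "arguments": {
  "series": [
    [0,-6,12,0,0,0],
    [0,0,12,0,0,0],
    [0,0,9,0,0,0],
    [0,0,0,0,0,0],
    [0,0,0,0,0,0]
  ]
}}

```text
clock: 2.7
tcp_pos: [0.4735, 0.2424, 0.0681]
tcp_rot: [-0.002, 1.0, 0.001, 0.001]
wrist_force: [-0.8, 0.2, 0.2]
gripper_width: 0.994
```

```bash
python3 go.py 475 237.3 67
```

```text
t 2.7 pos [473.5 242.4  68.1] shift [-1.5 -5.1  1.1] turn [0.002 0.002 0.003] F [-0.8  0.2  0.2] w 84.9 q [ 0.47  0.43  1.96  0.    0.75 -1.11]
```

Emit:
{"name": "apply_moves", "arguments": {
  "series": [
    [-1,-5,1,0,0,0],
    [0,0,0,0,0,0],
    [0,0,0,0,0,0],
    [0,0,0,0,0,0],
    [0,0,0,0,0,0]
  ]
}}

```text
clock: 3.12
tcp_pos: [0.4766, 0.2382, 0.0702]
tcp_rot: [-0.002, 1.0, 0.002, 0.003]
wrist_force: [0.2, 0.3, -0.1]
gripper_width: 0.992
```

```bash
python3 go.py 475 237.3 67
```

```text
t 3.12 pos [476.6 238.2  70.2] shift [ 1.6 -1.   3.1] turn [0.005 0.006 0.003] F [ 0.2  0.3 -0.1] w 84.8 q [ 0.46  0.42  1.96  0.    0.75 -1.12]
```

Emit:
{"name": "apply_moves", "arguments": {
  "series": [
    [0,0,2,0,0,0],
    [0,0,0,0,0,0],
    [0,0,0,0,0,0],
    [0,0,0,0,0,0],
    [0,0,0,0,0,0]
  ],
  "gripper": 25,
  "squeeze": 30
}}

```text
clock: 3.53
tcp_pos: [0.4771, 0.2383, 0.0687]
tcp_rot: [-0.002, 1.0, 0.003, 0.004]
wrist_force: [-0.3, -0.9, 2.0]
gripper_width: 0.399
```

Emit:
{"name": "apply_moves", "arguments": {
  "series": [
    [0,0,0,0,0,0],
    [0,0,0,0,0,0],
    [0,0,0,0,0,0],
    [0,0,0,0,0,0],
    [0,0,0,0,0,0]
  ]
}}

```text
clock: 3.95
tcp_pos: [0.4771, 0.2382, 0.0687]
tcp_rot: [-0.002, 1.0, 0.002, 0.004]
wrist_force: [0.7, 0.2, 0.9]
gripper_width: 0.399
```

```bash
python3 go.py 475 237.3 67;python3 go.py 475 237.3 67
```

```text
t 3.95 pos [477.1 238.2  68.7] shift [ 2.1 -0.9  1.6] turn [0.005 0.007 0.003] F [0.7 0.2 0.9] w 34.1 q [ 0.46  0.43  1.96  0.    0.75 -1.12]
t 3.95 pos [477.1 238.2  68.7] shift [ 2.1 -0.9  1.6] turn [0.005 0.007 0.003] F [0.7 0.2 0.9] w 34.1 q [ 0.46  0.43  1.96  0.    0.75 -1.12]
```

Emit:
{"name": "apply_moves", "arguments": {
  "series": [
    [0,0,-4,0,0,0],
    [0,0,-5,0,0,0],
    [0,0,-8,0,0,0],
    [0,0,-15,0,0,0],
    [0,0,-20,0,0,0]
  ]
}}

```text
clock: 4.37
tcp_pos: [0.474, 0.2368, 0.1201]
tcp_rot: [-0.002, 1.0, 0.001, 0.0]
wrist_force: [-0.3, -0.8, -0.2]
gripper_width: 0.399
```

Emit:
{"name": "apply_moves", "arguments": {
  "series": [
    [0,0,-25,0,0,0],
    [0,0,-15,0,0,0],
    [0,0,0,0,0,0],
    [0,0,0,0,0,0],
    [0,0,0,0,0,0]
  ]
}}

```text
clock: 4.78
tcp_pos: [0.4756, 0.2377, 0.1679]
tcp_rot: [-0.002, 1.0, 0.003, 0.004]
wrist_force: [1.0, 0.4, -0.4]
gripper_width: 0.398
```

```bash
python3 go.py 473 -215.5 150
```

```text
t 4.78 pos [475.6 237.7 167.9] shift [   4.1 -453.3   15.5] turn [0.005 0.007 0.003] F [ 1.   0.4 -0.4] w 34.0 q [ 0.46  0.28  1.9   0.    0.96 -1.12]
```

Emit:
{"name": "apply_moves", "arguments": {
  "series": [
    [0,-15,0,0,0,0],
    [0,-30,0,0,0,0],
    [0,-35,0,0,0,0],
    [0,-35,0,0,0,0],
    [0,-35,0,0,0,0]
  ]
}}

```text
clock: 5.2
tcp_pos: [0.4743, 0.0882, 0.1623]
tcp_rot: [-0.006, 1.0, 0.003, 0.001]
wrist_force: [1.3, 0.3, 0.4]
gripper_width: 0.398
```

Emit:
{"name": "apply_moves", "arguments": {
  "series": [
    [0,-35,0,0,0,0],
    [0,-35,0,0,0,0],
    [0,-35,0,0,0,0],
    [0,-35,0,0,0,0],
    [0,-35,0,0,0,0]
  ]
}}

```text
clock: 5.62
tcp_pos: [0.4713, -0.0945, 0.1556]
tcp_rot: [-0.007, 1.0, 0.003, -0.003]
wrist_force: [1.4, -0.2, 0.2]
gripper_width: 0.401
```

Emit:
{"name": "apply_moves", "arguments": {
  "series": [
    [0,-35,0,0,0,0],
    [0,-30,0,0,0,0],
    [0,-20,0,0,0,0],
    [0,-10,0,0,0,0],
    [0,0,0,0,0,0]
  ]
}}

```text
clock: 6.03
tcp_pos: [0.4683, -0.1993, 0.1492]
tcp_rot: [-0.004, 1.0, 0.004, -0.007]
wrist_force: [0.4, 0.2, -0.3]
gripper_width: 0.401
```

```bash
python3 go.py 473 -215.5 80
```

```text
t 6.03 pos [ 468.3 -199.3  149.2] shift [ -5.5 -16.8  69. ] turn [ 0.008 -0.013  0.007] F [ 0.4  0.2 -0.3] w 34.2 q [-0.41  0.28  1.94  0.    0.93 -1.99]
```

Move over the white stand, then measure the collar with the wrist camera.

Emit:
{"name": "apply_moves", "arguments": {
  "series": [
    [-5,-10,10,0.008,-0.013,0.007],
    [0,-7,15,0,0,0],
    [0,0,15,0,0,0],
    [0,0,10,0,0,0],
    [0,0,0,0,0,0]
  ]
}}

```text
clock: 6.45
tcp_pos: [0.4723, -0.2119, 0.0949]
tcp_rot: [0.0, 1.0, 0.002, -0.001]
wrist_force: [0.1, -0.1, -0.9]
gripper_width: 0.401
```

```bash
python3 go.py 473 -215.5 80
cat > see.py <<'E'
import sys
from m import *
np.set_printoptions(precision=1,suppress=True)
im=snap(sys.argv[1],sys.argv[2]);P=cloud(im)*1000;hsv=cv2.cvtColor(im['pixels'],cv2.COLOR_RGB2HSV)
for c,m in masks(hsv).items():
    if c=='dark':continue
    k,l,s,ce=cv2.connectedComponentsWithStats((m&(P[...,2]>4)&(P[...,2]<150)&(im['depth']>0)).astype(np.uint8))
    for i in range(1,k):
        if s[i,4]<80: continue
        p=P[l==i];top=p[p[:,2]>np.percentile(p[:,2],98)-3];(x,y),r=cv2.minEnclosingCircle(top[:,:2].astype(np.float32))
        print(c,ce[i].round(),s[i,4],'z',p[:,2].min().round(),p[:,2].max().round(),'topcircle',round(x,1),round(y,1),round(r,1),len(top))
E
python3 see.py wrist w2.png
```

```text
t 6.45 pos [ 472.3 -211.9   94.9] shift [-0.8 -3.7 14.9] turn [ 0.003 -0.003 -0.   ] F [ 0.1 -0.1 -0.9] w 34.2 q [-0.43  0.37  1.97  0.    0.8  -2.  ]
red [549. 331.] 468 z 8.0 19.0 topcircle 608.4 -2.0 32.5 302
blue [ 38. 140.] 1603 z 4.0 15.0 topcircle 425.6 -423.7 31.7 910
blue [592. 185.] 1328 z 8.0 20.0 topcircle 460.4 18.7 37.1 851
blue [ 22. 173.] 990 z 4.0 15.0 topcircle 450.4 -442.1 22.0 534
blue [568. 237.] 620 z 9.0 23.0 topcircle 500.3 -8.8 25.9 472
blue [572. 365.] 1105 z 29.0 61.0 topcircle 611.0 1.2 13.4 136
white [430. 158.] 630 z 4.0 10.0 topcircle 436.6 -125.2 36.0 139
white [617. 154.] 217 z 8.0 17.0 topcircle 437.4 17.3 20.5 215
white [311. 195.] 989 z 8.0 20.0 topcircle 473.0 -214.5 27.4 833
white [ 71. 204.] 786 z 7.0 15.0 topcircle 475.7 -409.2 21.7 440
white [314. 198.] 1428 z 8.0 12.0 topcircle 472.7 -214.7 19.1 1424
white [431. 227.] 190 z 4.0 6.0 topcircle 496.3 -114.3 23.5 190
white [ 99. 218.] 134 z 8.0 12.0 topcircle 487.9 -391.7 7.0 109
white [324. 261.] 2753 z 98.0 122.0 topcircle 469.1 -210.6 16.2 2438
white [282. 330.] 330 z 9.0 12.0 topcircle 599.7 -244.8 14.2 330
```

View pics/w2.png

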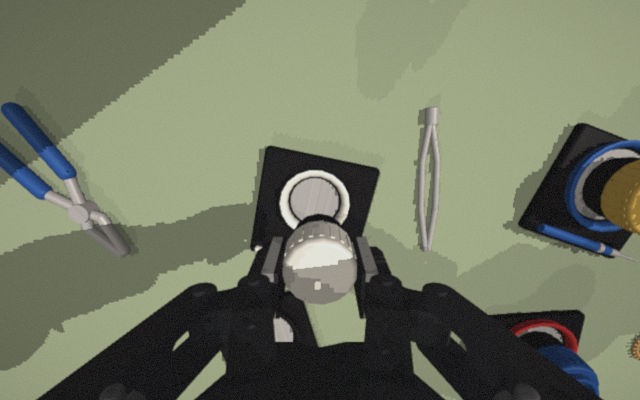

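Emit:
{"name": "apply_moves", "arguments": {
  "series": [
    [-2,-3,10,0,0,0],
    [0,0,12,0,0,0],
    [0,0,12,0,0,0],
    [0,0,8,0,0,0],
    [0,0,0,0,0,0]
  ]
}}

```text
clock: 6.92
tcp_pos: [0.4773, -0.2134, 0.0531]
tcp_rot: [-0.002, 1.0, 0.001, 0.001]
wrist_force: [-0.4, 0.9, -0.4]
gripper_width: 0.401
```

```bash
python3 go.py 475 -215 27
```

```text
t 6.92 pos [ 477.3 -213.4   53.1] shift [ 2.3 -1.7 26.1] turn [0.002 0.002 0.003] F [-0.4  0.9 -0.4] w 34.3 q [-0.42  0.44  1.99  0.    0.71 -2.  ]
```

Emit:
{"name": "apply_moves", "arguments": {
  "series": [
    [2,-1.5,6,0,0,0],
    [0,0,7,0,0,0],
    [0,0,6,0,0,0],
    [0,0,4,0,0,0],
    [0,0,0,0,0,0]
  ]
}}

```text
clock: 7.33
tcp_pos: [0.4763, -0.2152, 0.0291]
tcp_rot: [-0.002, 1.0, 0.001, 0.002]
wrist_force: [0.1, -0.6, -1.1]
gripper_width: 0.401
```

```bash
python3 go.py 475 -215 25
```

```text
t 7.33 pos [ 476.3 -215.2   29.1] shift [1.3 0.2 4.1] turn [0.001 0.003 0.004] F [ 0.1 -0.6 -1.1] w 34.2 q [-0.43  0.48  2.    0.    0.66 -2.01]
```

Emit:
{"name": "apply_moves", "arguments": {
  "series": [
    [1,0,1.5,0,0,0],
    [0,0,1.5,0,0,0],
    [0,0,1.5,0,0,0],
    [0,0,0,0,0,0],
    [0,0,0,0,0,0]
  ]
}}

```text
clock: 7.75
tcp_pos: [0.4757, -0.2155, 0.0249]
tcp_rot: [-0.002, 1.0, 0.0, 0.002]
wrist_force: [-0.2, 0.1, -1.0]
gripper_width: 0.4
```

```bash
python3 go.py 475 -215 25
```

```text
t 7.75 pos [ 475.7 -215.5   24.9] shift [ 0.7  0.5 -0.1] turn [0.001 0.004 0.003] F [-0.2  0.1 -1. ] w 34.2 q [-0.43  0.49  2.    0.    0.65 -2.01]
```

Emit:
{"name": "apply_moves", "arguments": {
  "series": [
    [0,0,1,0,0,0],
    [0,0,0,0,0,0],
    [0,0,1,0,0,0],
    [0,0,0,0,0,0],
    [0,0,0,0,0,0]
  ]
}}

```text
clock: 8.17
tcp_pos: [0.4766, -0.2159, 0.0249]
tcp_rot: [-0.002, 1.0, -0.0, 0.003]
wrist_force: [-0.5, -0.1, -0.6]
gripper_width: 0.399
```

```bash
python3 go.py 475 -215 25
```

```text
t 8.17 pos [ 476.6 -215.9   24.9] shift [ 1.6  0.9 -0.1] turn [-0.     0.006  0.003] F [-0.5 -0.1 -0.6] w 34.1 q [-0.43  0.49  2.    0.    0.65 -2.01]
```

Emit:
{"name": "apply_moves", "arguments": {
  "series": [
    [0,0,1.5,0,0,0],
    [0,0,1,0,0,0],
    [0,0,0,0,0,0],
    [0,0,0,0,0,0],
    [0,0,0,0,0,0]
  ]
}}

```text
clock: 8.58
tcp_pos: [0.4772, -0.2165, 0.0247]
tcp_rot: [-0.002, 1.0, -0.001, 0.004]
wrist_force: [-0.8, 0.1, -1.1]
gripper_width: 0.393
```

```bash
python3 go.py 475 -215 25
```

```text
t 8.58 pos [ 477.2 -216.5   24.7] shift [ 2.2  1.5 -0.4] turn [-0.001  0.008  0.003] F [-0.8  0.1 -1.1] w 33.6 q [-0.43  0.49  2.    0.    0.65 -2.01]
```

Emit:
{"name": "apply_moves", "arguments": {
  "series": [
    [0,0,0,0,0,0],
    [0,0,0,0,0,0],
    [0,0,0,0,0,0],
    [0,0,0,0,0,0],
    [0,0,0,0,0,0]
  ],
  "gripper": 65
}}

```text
clock: 9.0
tcp_pos: [0.4771, -0.2164, 0.0237]
tcp_rot: [-0.002, 1.0, -0.0, 0.004]
wrist_force: [-0.0, -0.0, 0.5]
gripper_width: 0.76
```

Emit:
{"name": "apply_moves", "arguments": {
  "series": [
    [0,0,-10,0,0,0],
    [0,0,-20,0,0,0],
    [0,0,-30,0,0,0],
    [0,0,-35,0,0,0],
    [0,0,-30,0,0,0]
  ]
}}

```text
clock: 9.42
tcp_pos: [0.4715, -0.2141, 0.1487]
tcp_rot: [-0.002, 1.0, 0.003, -0.003]
wrist_force: [0.6, -0.4, -0.4]
gripper_width: 0.762
```

```bash
python3 go.py 475 237 140; python3 see.py wrist w3.png | grep -E 'white|red'
```

```text
t 9.42 pos [ 471.5 -214.1  148.7] shift [ -5.  451.1  10.9] turn [ 0.005 -0.006  0.003] F [ 0.6 -0.4 -0.4] w 65.1 q [-0.43  0.29  1.93  0.    0.93 -2.01]
red [520. 296.] 266 z 8.0 19.0 topcircle 604.8 2.9 30.1 189
white [415. 157.] 411 z 4.0 9.0 topcircle 448.9 -121.8 48.8 101
white [406. 169.] 121 z 4.0 7.0 topcircle 459.0 -126.4 26.3 121
white [562. 147.] 174 z 8.0 18.0 topcircle 435.6 0.6 5.0 7
white [318. 189.] 2036 z 8.0 52.0 topcircle 475.2 -215.4 17.1 1143
white [120. 191.] 683 z 7.0 14.0 topcircle 482.0 -405.4 28.3 352
white [143. 203.] 183 z 7.0 12.0 topcircle 493.2 -388.9 12.9 160
white [303. 232.] 526 z 9.0 24.0 topcircle 518.8 -228.1 35.7 403
white [273. 300.] 1633 z 8.0 16.0 topcircle 605.1 -265.4 29.9 1631
```

View pics/w3.png

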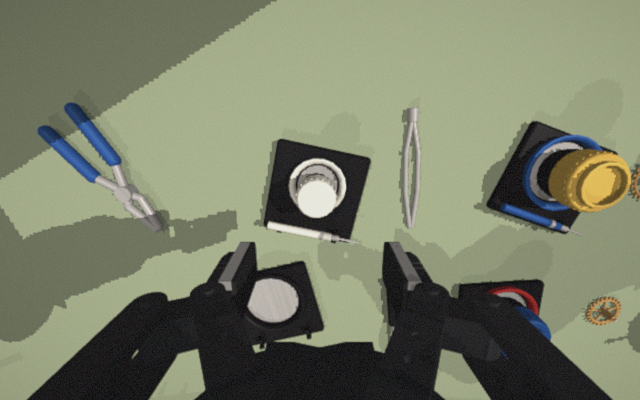

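Emit:
{"name": "apply_moves", "arguments": {
  "series": [
    [-10,13,0,0,0,0],
    [-19,26,0,0,0,0],
    [-19,26,0,0,0,0],
    [-19,26,0,0,0,0],
    [-19,26,0,0,0,0]
  ],
  "gripper": 85
}}

```text
clock: 9.88
tcp_pos: [0.5629, -0.0999, 0.1636]
tcp_rot: [0.002, 1.0, -0.002, 0.006]
wrist_force: [-0.4, -0.7, -0.1]
gripper_width: 0.993
```

Emit:
{"name": "apply_moves", "arguments": {
  "series": [
    [-19,26,0,0,0,0],
    [-19,26,0,0,0,0],
    [-15,20,0,0,0,0],
    [-10,13,0,0,0,0],
    [0,0,0,0,0,0]
  ]
}}

```text
clock: 10.3
tcp_pos: [0.6322, -0.0056, 0.1676]
tcp_rot: [0.001, 1.0, -0.001, 0.009]
wrist_force: [-0.2, -0.5, -0.1]
gripper_width: 0.994
```

```bash
python3 go.py 622.5 -7 120; python3 see.py wrist w4.png | grep -E 'blue|red'
```

```text
t 10.3 pos [632.2  -5.6 167.6] shift [10.5 -1.3 47.4] turn [-0.003  0.017 -0.001] F [-0.2 -0.5 -0.1] w 84.9 q [-0.01  0.42  1.69 -0.    1.02 -1.58]
red [616.  12.] 866 z 31.0 60.0 topcircle 490.5 225.6 5.0 63
red [318. 154.] 797 z 6.0 20.0 topcircle 623.3 -6.4 36.8 685
red [307. 214.] 305 z 8.0 23.0 topcircle 671.0 -17.4 24.8 227
blue [349.  15.] 609 z 8.0 20.0 topcircle 477.4 20.6 31.7 493
blue [314.  31.] 597 z 8.0 24.0 topcircle 501.5 -9.2 25.5 477
blue [317. 175.] 2623 z 9.0 62.0 topcircle 623.4 -6.5 20.0 485
```

Emit:
{"name": "apply_moves", "arguments": {
  "series": [
    [9,-1,25,0,0.017,0],
    [0,0,30,0,0,0],
    [0,0,30,0,0,0],
    [0,0,25,0,0,0],
    [0,0,0,0,0,0]
  ]
}}

```text
clock: 10.77
tcp_pos: [0.6211, -0.0129, 0.0574]
tcp_rot: [0.001, 1.0, -0.002, 0.001]
wrist_force: [-1.4, -0.1, -0.2]
gripper_width: 0.992
```

```bash
python3 go.py 623.4 -6.5 23
```

```text
t 10.77 pos [621.1 -12.9  57.4] shift [-2.2  6.6 34.3] turn [-0.005  0.002 -0.002] F [-1.4 -0.1 -0.2] w 84.7 q [-0.02  0.55  1.77 -0.01  0.82 -1.58]
```

Emit:
{"name": "apply_moves", "arguments": {
  "series": [
    [-2,6,8,-0.005,0,0],
    [0,0,10,0,0,0],
    [0,0,8,0,0,0],
    [0,0,5,0,0,0],
    [0,0,0,0,0,0]
  ]
}}

```text
clock: 11.18
tcp_pos: [0.6236, -0.0093, 0.0274]
tcp_rot: [0.002, 1.0, 0.0, 0.002]
wrist_force: [-0.3, 0.2, -0.5]
gripper_width: 0.999
```

```bash
python3 go.py 623.4 -6.5 23
```

```text
t 11.18 pos [623.6  -9.3  27.4] shift [0.2 2.8 4.4] turn [ 0.     0.004 -0.005] F [-0.3  0.2 -0.5] w 85.3 q [-0.02  0.6   1.77  0.    0.77 -1.58]
```

Emit:
{"name": "apply_moves", "arguments": {
  "series": [
    [0,3,2,0,0,0],
    [0,0,2,0,0,0],
    [0,0,0,0,0,0],
    [0,0,0,0,0,0],
    [0,0,0,0,0,0]
  ]
}}

```text
clock: 11.6
tcp_pos: [0.6254, -0.0059, 0.0252]
tcp_rot: [0.002, 1.0, -0.0, 0.004]
wrist_force: [0.1, 1.0, -0.4]
gripper_width: 0.992
```

Emit:
{"name": "apply_moves", "arguments": {
  "series": [
    [0,0,0,0,0,0],
    [0,0,0,0,0,0],
    [0,0,0,0,0,0],
    [0,0,0,0,0,0],
    [0,0,0,0,0,0]
  ],
  "gripper": 42,
  "squeeze": 35
}}

```text
clock: 12.02
tcp_pos: [0.626, -0.0059, 0.0262]
tcp_rot: [0.002, 1.0, -0.0, 0.005]
wrist_force: [0.7, 0.2, -1.5]
gripper_width: 0.597
```

Emit:
{"name": "apply_moves", "arguments": {
  "series": [
    [0,0,0,0,0,0],
    [0,0,-5,0,0,0],
    [0,0,-8,0,0,0],
    [0,0,-12,0,0,0],
    [0,0,-15,0,0,0]
  ]
}}

```text
clock: 12.43
tcp_pos: [0.6227, -0.0059, 0.0654]
tcp_rot: [0.002, 1.0, -0.0, 0.001]
wrist_force: [0.1, -0.6, -1.6]
gripper_width: 0.596
```

```bash
python3 go.py 605.3 -265.5 90
```

```text
t 12.43 pos [622.7  -5.9  65.4] shift [  16.3 -259.7  -24.6] turn [-0.     0.002 -0.004] F [ 0.1 -0.6 -1.6] w 50.9 q [-0.01  0.54  1.76 -0.    0.84 -1.58]
```

Emit:
{"name": "apply_moves", "arguments": {
  "series": [
    [0,-10,-20,0,0,0],
    [0,-20,-15,0,0,0],
    [2,-30,0,0,0,0],
    [2,-33,0,0,0,0],
    [2,-33,0,0,0,0]
  ]
}}

```text
clock: 12.85
tcp_pos: [0.6195, -0.1298, 0.1119]
tcp_rot: [-0.002, 1.0, 0.0, 0.006]
wrist_force: [0.6, 0.3, -1.6]
gripper_width: 0.603
```

Emit:
{"name": "apply_moves", "arguments": {
  "series": [
    [2,-33,0,0,0,0],
    [2,-33,0,0,0,0],
    [2,-30,0,0,0,0],
    [2,-20,0,0,0,0],
    [0,-10,0,0,0,0]
  ]
}}

```text
clock: 13.27
tcp_pos: [0.6118, -0.2664, 0.1198]
tcp_rot: [-0.001, 1.0, -0.002, 0.009]
wrist_force: [-0.6, 0.7, -1.4]
gripper_width: 0.595
```

```bash
python3 go.py 605.3 -265.5 60
```

```text
t 13.27 pos [ 611.8 -266.4  119.8] shift [ 7.6  1.1 59.7] turn [-0.003  0.018  0.002] F [-0.6  0.7 -1.4] w 50.8 q [-0.42  0.52  1.64  0.01  0.96 -1.99]
```

Emit:
{"name": "apply_moves", "arguments": {
  "series": [
    [4,1,15,0,0.018,0],
    [0,0,20,0,0,0],
    [0,0,20,0,0,0],
    [0,0,10,0,0,0],
    [0,0,0,0,0,0]
  ]
}}

```text
clock: 13.68
tcp_pos: [0.6083, -0.2649, 0.0537]
tcp_rot: [0.0, 1.0, -0.002, -0.0]
wrist_force: [-0.9, 0.1, -1.9]
gripper_width: 0.598
```

```bash
python3 go.py 608 -265.5 26
```

```text
t 13.68 pos [ 608.3 -264.9   53.7] shift [ 0.3 -0.5 27.7] turn [-0.004 -0.001 -0.001] F [-0.9  0.1 -1.9] w 51.1 q [-0.41  0.61  1.67 -0.    0.87 -1.98]
```

Emit:
{"name": "apply_moves", "arguments": {
  "series": [
    [0,-1,7,0,0,0],
    [0,0,8,0,0,0],
    [0,0,6,0,0,0],
    [0,0,4,0,0,0],
    [0,0,0,0,0,0]
  ]
}}

```text
clock: 14.1
tcp_pos: [0.609, -0.2628, 0.027]
tcp_rot: [-0.001, 1.0, -0.002, -0.001]
wrist_force: [-0.3, 0.6, -1.0]
gripper_width: 0.594
```

```bash
python3 go.py 608 -265.5 26
```

```text
t 14.1 pos [ 609.  -262.8   27. ] shift [ 1.  -2.6  1. ] turn [-0.003 -0.002  0.002] F [-0.3  0.6 -1. ] w 50.7 q [-0.41  0.64  1.68 -0.01  0.82 -1.98]
```

Emit:
{"name": "apply_moves", "arguments": {
  "series": [
    [0,-2,1.5,0,0,0],
    [0,0,1,0,0,0],
    [0,0,1,0,0,0],
    [0,0,0,0,0,0],
    [0,0,0,0,0,0]
  ]
}}

```text
clock: 14.52
tcp_pos: [0.61, -0.2646, 0.0276]
tcp_rot: [-0.001, 1.0, -0.001, -0.0]
wrist_force: [0.7, 0.9, -1.6]
gripper_width: 0.601
```

```bash
python3 go.py 608 -265.5 26
```

```text
t 14.52 pos [ 610.  -264.6   27.6] shift [ 2.  -0.9  1.6] turn [-0.002 -0.     0.002] F [ 0.7  0.9 -1.6] w 51.3 q [-0.41  0.64  1.67 -0.    0.82 -1.98]
```

Emit:
{"name": "apply_moves", "arguments": {
  "series": [
    [1,0,3,0,0,0],
    [0,0,2,0,0,0],
    [0,0,0,0,0,0],
    [0,0,0,0,0,0],
    [0,0,0,0,0,0]
  ]
}}

```text
clock: 14.93
tcp_pos: [0.6106, -0.2656, 0.0275]
tcp_rot: [-0.001, 1.0, -0.002, 0.002]
wrist_force: [0.3, 0.7, -1.9]
gripper_width: 0.595
```

```bash
python3 go.py 608 -265.5 26
```

```text
t 14.93 pos [ 610.6 -265.6   27.5] shift [2.6 0.1 1.5] turn [-0.004  0.004  0.001] F [ 0.3  0.7 -1.9] w 50.8 q [-0.41  0.64  1.67 -0.    0.82 -1.98]
```

Emit:
{"name": "apply_moves", "arguments": {
  "series": [
    [2,0,0,0,0,0],
    [0,0,0,0,0,0],
    [0,0,2,0,0,0],
    [0,0,2,0,0,0],
    [0,0,3,0,0,0]
  ]
}}

```text
clock: 15.35
tcp_pos: [0.6086, -0.266, 0.026]
tcp_rot: [-0.0, 1.0, -0.002, 0.002]
wrist_force: [-14.3, 5.7, 42.1]
gripper_width: 0.593
```

```bash
python3 go.py 608 -265.5 26
```

```text
t 15.35 pos [ 608.6 -266.    26. ] shift [0.6 0.5 0. ] turn [-0.003  0.004  0.001] F [-14.3   5.7  42.1] w 50.7 q [-0.41  0.64  1.68 -0.    0.82 -1.98]
```

Emit:
{"name": "apply_moves", "arguments": {
  "series": [
    [0,0,-0.5,0,0,0],
    [0,0,0,0,0,0],
    [0,0,0,0,0,0],
    [0,0,0,0,0,0],
    [0,0,0,0,0,0]
  ]
}}

```text
clock: 15.77
tcp_pos: [0.6087, -0.2662, 0.0272]
tcp_rot: [-0.0, 1.0, -0.002, 0.002]
wrist_force: [0.5, 0.1, -2.7]
gripper_width: 0.598
```

Emit:
{"name": "apply_moves", "arguments": {
  "series": [
    [0,0,0,0,0,0],
    [0,0,0,0,0,0],
    [0,0,0,0,0,0],
    [0,0,0,0,0,0],
    [0,0,0,0,0,0]
  ],
  "gripper": 85
}}

```text
clock: 16.18
tcp_pos: [0.6085, -0.2661, 0.026]
tcp_rot: [-0.0, 1.0, -0.002, 0.002]
wrist_force: [-0.5, 0.5, -0.2]
gripper_width: 0.996
```

Emit:
{"name": "apply_moves", "arguments": {
  "series": [
    [0,0,-10,0,0,0],
    [0,0,-20,0,0,0],
    [0,0,-30,0,0,0],
    [0,0,-35,0,0,0],
    [0,0,-30,0,0,0]
  ]
}}

```text
clock: 16.6
tcp_pos: [0.6035, -0.2637, 0.1496]
tcp_rot: [-0.0, 1.0, 0.001, -0.005]
wrist_force: [1.3, -0.4, -0.4]
gripper_width: 0.992
```

```bash
python3 go.py 474 239 150; python3 see.py wrist w5.png | grep -E 'blue|white'
```

```text
t 16.6 pos [ 603.5 -263.7  149.6] shift [129.3 502.7   2.1] turn [ 0.003 -0.01   0.   ] F [ 1.3 -0.4 -0.4] w 84.8 q [-0.41  0.49  1.62 -0.    1.04 -1.98]
blue [107.  14.] 507 z 7.0 15.0 topcircle 458.9 -443.0 16.1 375
blue [141.   4.] 156 z 6.0 14.0 topcircle 449.9 -411.7 6.4 100
blue [622.  34.] 641 z 9.0 20.0 topcircle 471.4 -1.4 26.3 354
blue [613.  70.] 616 z 8.0 23.0 topcircle 502.5 -11.4 25.4 470
blue [316. 196.] 2963 z 8.0 61.0 topcircle 605.9 -264.8 19.9 534
white [382.  30.] 2709 z 9.0 52.0 topcircle 475.5 -215.4 17.1 1788
white [476.  26.] 119 z 4.0 6.0 topcircle 463.4 -125.9 18.9 119
white [163.  58.] 1232 z 7.0 15.0 topcircle 491.2 -396.6 35.2 634
white [486.  59.] 103 z 4.0 6.0 topcircle 490.6 -113.6 16.4 103
white [477.  76.] 130 z 4.0 6.0 topcircle 502.2 -120.2 19.2 130
white [359.  93.] 653 z 8.0 24.0 topcircle 521.7 -219.2 45.3 554
white [324. 164.] 182 z 8.0 12.0 topcircle 589.4 -259.5 21.4 180
white [572. 197.] 1316 z 8.0 12.0 topcircle 622.1 -6.2 27.4 1304
white [451. 236.] 90 z 4.0 8.0 topcircle 662.6 -122.9 18.2 90
```

View pics/w5.png

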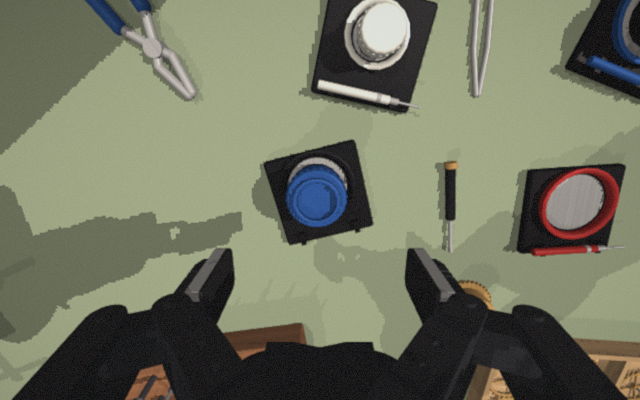

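Emit:
{"name": "apply_moves", "arguments": {
  "series": [
    [5,15,0,0,0,0],
    [9,30,0,0,0,0],
    [9,35,0,0,0,0],
    [9,35,0,0,0,0],
    [9,35,0,0,0,0]
  ]
}}

```text
clock: 17.07
tcp_pos: [0.568, -0.1164, 0.1632]
tcp_rot: [0.004, 1.0, -0.003, 0.006]
wrist_force: [0.7, -0.4, -0.4]
gripper_width: 0.997
```

Emit:
{"name": "apply_moves", "arguments": {
  "series": [
    [9,35,0,0,0,0],
    [9,35,0,0,0,0],
    [9,35,0,0,0,0],
    [9,35,0,0,0,0],
    [9,35,0,0,0,0]
  ]
}}

```text
clock: 17.48
tcp_pos: [0.5181, 0.0683, 0.1628]
tcp_rot: [0.005, 1.0, -0.003, 0.006]
wrist_force: [0.3, -0.2, 1.4]
gripper_width: 0.993
```

Emit:
{"name": "apply_moves", "arguments": {
  "series": [
    [9,35,0,0,0,0],
    [9,35,0,0,0,0],
    [8,30,0,0,0,0],
    [5,15,0,0,0,0],
    [0,0,0,0,0,0]
  ]
}}

```text
clock: 17.9
tcp_pos: [0.4804, 0.1957, 0.1629]
tcp_rot: [0.002, 1.0, -0.002, 0.006]
wrist_force: [0.3, 0.8, 0.5]
gripper_width: 0.994
```

```bash
python3 go.py 474 239 100
```

```text
t 17.9 pos [480.4 195.7 162.9] shift [ 7.4 43.5 62.7] turn [-0.003  0.012 -0.004] F [0.3 0.8 0.5] w 84.9 q [ 0.39  0.26  1.93 -0.01  0.94 -1.17]
```

Emit:
{"name": "apply_moves", "arguments": {
  "series": [
    [3,22,0,0,0.012,0],
    [3,15,10,0,0,0],
    [0,6,15,0,0,0],
    [0,0,10,0,0,0],
    [0,0,0,0,0,0]
  ]
}}

```text
clock: 18.32
tcp_pos: [0.4727, 0.2399, 0.128]
tcp_rot: [0.0, 1.0, -0.002, 0.001]
wrist_force: [-0.6, -0.5, -0.3]
gripper_width: 0.992
```

```bash
python3 go.py 474 239 100;  python3 see.py wrist w6.png | grep -E 'yell|red'
```

```text
t 18.32 pos [472.7 239.9 128. ] shift [-1.2 -0.8 28. ] turn [-0.003  0.002 -0.001] F [-0.6 -0.5 -0.3] w 84.7 q [ 0.47  0.33  1.93 -0.    0.88 -1.1 ]
red [316. 203.] 3376 z 9.0 62.0 topcircle 475.5 238.3 20.1 654
red [ 65. 316.] 654 z 9.0 20.0 topcircle 619.2 -10.1 36.9 374
```

Emit:
{"name": "apply_moves", "arguments": {
  "series": [
    [-2,-2,20,0,0,0],
    [0,-1,25,0,0,0],
    [0,-1,20,0,0,0],
    [0,0,10,0,0,0],
    [0,0,0,0,0,0]
  ]
}}

```text
clock: 18.78
tcp_pos: [0.4785, 0.2324, 0.0552]
tcp_rot: [0.002, 1.0, -0.001, 0.003]
wrist_force: [0.3, -0.2, 0.6]
gripper_width: 0.993
```

```bash
python3 go.py 475.5 238.3 26
```

```text
t 18.78 pos [478.5 232.4  55.2] shift [ 3.3  5.9 29.1] turn [-0.001  0.007 -0.005] F [ 0.3 -0.2  0.6] w 84.8 q [ 0.45  0.45  1.97 -0.01  0.72 -1.11]
```

Emit:
{"name": "apply_moves", "arguments": {
  "series": [
    [3,6,7,0,0,0],
    [0,0,9,0,0,0],
    [0,0,8,0,0,0],
    [0,0,4,0,0,0],
    [0,0,0,0,0,0]
  ]
}}

```text
clock: 19.2
tcp_pos: [0.4777, 0.239, 0.0278]
tcp_rot: [0.003, 1.0, 0.0, 0.005]
wrist_force: [-0.9, -0.2, 0.0]
gripper_width: 0.996
```

```bash
python3 go.py 475.5 238.3 26
```

```text
t 19.2 pos [477.7 239.   27.8] shift [ 2.2 -0.7  1.8] turn [ 0.     0.01  -0.006] F [-0.9 -0.2  0. ] w 85.1 q [ 0.46  0.49  1.98 -0.01  0.66 -1.1 ]
```

Emit:
{"name": "apply_moves", "arguments": {
  "series": [
    [2,0,2,0,0.01,0],
    [0,0,0,0,0,0],
    [0,0,0,0,0,0],
    [0,0,0,0,0,0],
    [0,0,0,0,0,0]
  ],
  "gripper": 42
}}

```text
clock: 19.62
tcp_pos: [0.476, 0.2393, 0.0265]
tcp_rot: [0.003, 1.0, 0.0, 0.0]
wrist_force: [0.2, -0.1, -1.4]
gripper_width: 0.595
```

Emit:
{"name": "apply_moves", "arguments": {
  "series": [
    [0,0,0,0,0,0],
    [0,0,0,0,0,0],
    [0,0,0,0,0,0],
    [0,0,0,0,0,0],
    [0,0,0,0,0,0]
  ]
}}

```text
clock: 20.03
tcp_pos: [0.476, 0.2394, 0.0267]
tcp_rot: [0.003, 1.0, 0.0, 0.0]
wrist_force: [-0.3, -0.4, -1.8]
gripper_width: 0.596
```

Emit:
{"name": "apply_moves", "arguments": {
  "series": [
    [0,0,-5,0,0,0],
    [0,0,-8,0,0,0],
    [0,0,-15,0,0,0],
    [0,0,-20,0,0,0],
    [0,0,-25,0,0,0]
  ]
}}

```text
clock: 20.45
tcp_pos: [0.4726, 0.2376, 0.0993]
tcp_rot: [0.003, 1.0, -0.002, -0.004]
wrist_force: [0.5, 0.3, -1.5]
gripper_width: 0.598
```

```bash
python3 go.py 625 -6.3 120
```

```text
t 20.45 pos [472.6 237.6  99.3] shift [-153.6 -243.1  -21.1] turn [-0.004 -0.008 -0.006] F [ 0.5  0.3 -1.5] w 51.1 q [ 0.46  0.38  1.94  0.    0.83 -1.1 ]
```

Emit:
{"name": "apply_moves", "arguments": {
  "series": [
    [0,-15,-10,0,0,0],
    [0,-30,-10,0,0,0],
    [-5,-33,0,0,0,0],
    [-18,-28,0,0,0,0],
    [-20,-26,0,0,0,0]
  ]
}}

```text
clock: 20.87
tcp_pos: [0.5169, 0.1074, 0.1303]
tcp_rot: [-0.001, 1.0, 0.001, 0.001]
wrist_force: [0.5, 0.6, -1.2]
gripper_width: 0.595
```

Emit:
{"name": "apply_moves", "arguments": {
  "series": [
    [-22,-24,0,0,0,0],
    [-22,-24,0,0,0,0],
    [-22,-24,0,0,0,0],
    [-20,-22,0,0,0,0],
    [-10,-10,0,0,0,0]
  ]
}}

```text
clock: 21.28
tcp_pos: [0.6182, -0.0055, 0.1361]
tcp_rot: [-0.0, 1.0, 0.001, 0.004]
wrist_force: [0.9, -0.8, -1.3]
gripper_width: 0.601
```

```bash
python3 go.py 624 -6.3 60
```

```text
t 21.28 pos [618.2  -5.5 136.1] shift [-5.2 -0.9 76.1] turn [0.002 0.008 0.001] F [ 0.9 -0.8 -1.3] w 51.3 q [-0.01  0.44  1.74  0.    0.96 -1.59]
```

Emit:
{"name": "apply_moves", "arguments": {
  "series": [
    [-5,-1,18,0,0.008,0],
    [0,0,25,0,0,0],
    [0,0,22,0,0,0],
    [0,0,12,0,0,0],
    [0,0,0,0,0,0]
  ]
}}

```text
clock: 21.7
tcp_pos: [0.6298, -0.0116, 0.0622]
tcp_rot: [0.002, 1.0, 0.0, 0.005]
wrist_force: [-0.4, 0.3, -1.0]
gripper_width: 0.596
```

```bash
python3 go.py 624 -6.3 26.5
```

```text
t 21.7 pos [629.8 -11.6  62.2] shift [ 6.1  5.3 35.7] turn [ 0.001  0.009 -0.005] F [-0.4  0.3 -1. ] w 50.9 q [-0.02  0.55  1.75  0.    0.83 -1.59]
```

Emit:
{"name": "apply_moves", "arguments": {
  "series": [
    [6,5,0,0,0.009,0],
    [0,0,8,0,0,0],
    [0,0,8,0,0,0],
    [0,0,7,0,0,0],
    [0,0,0,0,0,0]
  ]
}}

```text
clock: 22.12
tcp_pos: [0.6243, -0.0051, 0.0413]
tcp_rot: [0.002, 1.0, 0.0, 0.001]
wrist_force: [-0.8, -0.2, -2.0]
gripper_width: 0.599
```

```bash
python3 go.py 624 -6.3 26.5
```

```text
t 22.12 pos [624.3  -5.1  41.3] shift [ 0.4 -1.2 14.8] turn [ 0.001  0.003 -0.003] F [-0.8 -0.2 -2. ] w 51.1 q [-0.01  0.58  1.77  0.    0.8  -1.58]
```

Emit:
{"name": "apply_moves", "arguments": {
  "series": [
    [0,-1,5,0,0,0],
    [0,0,5,0,0,0],
    [0,0,3,0,0,0],
    [0,0,1.5,0,0,0],
    [0,0,1,0,0,0]
  ]
}}

```text
clock: 22.53
tcp_pos: [0.6254, -0.006, 0.0261]
tcp_rot: [0.002, 1.0, 0.0, 0.002]
wrist_force: [-8.1, 0.7, 27.9]
gripper_width: 0.598
```

```bash
python3 go.py 624 -6.3 26.5
```

```text
t 22.53 pos [625.4  -6.   26.1] shift [ 1.4 -0.3 -0.4] turn [ 0.001  0.004 -0.003] F [-8.1  0.7 27.9] w 51.1 q [-0.01  0.6   1.77  0.    0.77 -1.58]
```

Seated (28 N contact at the expected height). Relax, release, lift, and head for the yellow cup.

Emit:
{"name": "apply_moves", "arguments": {
  "series": [
    [0,0,-0.5,0,0,0],
    [0,0,0,0,0,0],
    [0,0,0,0,0,0],
    [0,0,0,0,0,0],
    [0,0,0,0,0,0]
  ]
}}

```text
clock: 22.95
tcp_pos: [0.6259, -0.0062, 0.0272]
tcp_rot: [0.002, 1.0, 0.001, 0.003]
wrist_force: [0.2, 0.7, -1.2]
gripper_width: 0.596
```

Emit:
{"name": "apply_moves", "arguments": {
  "series": [
    [0,0,0,0,0,0],
    [0,0,0,0,0,0],
    [0,0,0,0,0,0],
    [0,0,0,0,0,0],
    [0,0,0,0,0,0]
  ],
  "gripper": 85
}}

```text
clock: 23.37
tcp_pos: [0.6262, -0.0062, 0.0272]
tcp_rot: [0.002, 1.0, 0.0, 0.003]
wrist_force: [0.1, -0.8, 0.1]
gripper_width: 0.996
```

Emit:
{"name": "apply_moves", "arguments": {
  "series": [
    [0,0,-10,0,0,0],
    [0,0,-20,0,0,0],
    [0,0,-30,0,0,0],
    [0,0,-30,0,0,0],
    [0,0,-15,0,0,0]
  ]
}}

```text
clock: 23.78
tcp_pos: [0.6224, -0.0063, 0.1337]
tcp_rot: [0.002, 1.0, 0.001, -0.002]
wrist_force: [1.6, -0.3, 0.8]
gripper_width: 0.997
```

Emit:
{"name": "apply_moves", "arguments": {
  "series": [
    [15,2,0,0,0,0],
    [28,4,0,0,0,0],
    [32,5,0,0,0,0],
    [32,5,0,0,0,0],
    [25,4,0,0,0,0]
  ]
}}

```text
clock: 24.2
tcp_pos: [0.4957, 0.014, 0.1432]
tcp_rot: [0.002, 1.0, 0.0, 0.008]
wrist_force: [-0.5, -0.6, -0.1]
gripper_width: 0.994
```

```bash
python3 go.py 460 20 100;  python3 see.py wrist w7.png | grep -E 'yell|red|blue'
```

```text
t 24.2 pos [495.7  14.  143.2] shift [36.4  5.8 42.6] turn [ 0.001  0.016 -0.005] F [-0.5 -0.6 -0.1] w 84.9 q [ 0.02  0.26  2.    0.    0.87 -1.54]
red [299. 311.] 3007 z 8.0 61.0 topcircle 624.9 -4.8 19.9 383
blue [323. 132.] 1221 z 8.0 19.0 topcircle 460.2 20.5 37.0 998
blue [293. 189.] 426 z 8.0 24.0 topcircle 500.1 -8.6 25.3 322
blue [ 32. 301.] 3019 z 10.0 61.0 topcircle 606.0 -263.4 20.2 430
```

View pics/w7.png

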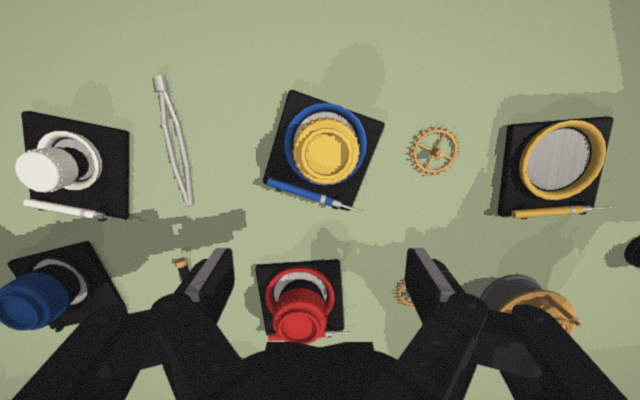

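```bash
sed -i "s/(H>23)&(H<33)&(S>170)/(H>18)\&(H<33)\&(S>150)/" m.py; python3 see.py wrist w8.png | grep yell
```

```text
yellow [325. 158.] 2728 z 10.0 61.0 topcircle 459.8 20.6 19.9 466
yellow [566. 169.] 1269 z 9.0 19.0 topcircle 474.6 238.1 37.7 1073
yellow [541. 218.] 346 z 16.0 23.0 topcircle 522.5 227.2 25.6 270
```

Emit:
{"name": "apply_moves", "arguments": {
  "series": [
    [15,3,0,0,0.016,0],
    [15,3,5,0,0,0],
    [6,0,10,0,0,0],
    [0,0,10,0,0,0],
    [0,0,0,0,0,0]
  ]
}}

```text
clock: 24.72
tcp_pos: [0.4608, 0.0206, 0.1215]
tcp_rot: [0.002, 1.0, 0.001, 0.003]
wrist_force: [0.0, -0.9, -1.3]
gripper_width: 0.992
```

```bash
python3 go.py 460 20 26.5;  python3 see.py wrist w9.png | grep yell
```

```text
t 24.72 pos [460.8  20.6 121.5] shift [ 1.4 -0.8 95. ] turn [ 0.001  0.006 -0.004] F [ 0.  -0.9 -1.3] w 84.8 q [ 0.04  0.25  2.08  0.    0.81 -1.53]
yellow [317. 202.] 3437 z 31.0 62.0 topcircle 459.9 20.4 20.1 645
yellow [568. 209.] 1306 z 9.0 20.0 topcircle 475.2 238.2 37.4 1143
yellow [543. 257.] 349 z 16.0 23.0 topcircle 525.1 227.5 25.9 246
```

Emit:
{"name": "apply_moves", "arguments": {
  "series": [
    [0,0,18,0,0.006,-0.004],
    [0,0,20,0,0,0],
    [0,0,18,0,0,0],
    [0,0,10,0,0,0],
    [0,0,0,0,0,0]
  ]
}}

```text
clock: 25.18
tcp_pos: [0.4699, 0.0204, 0.0567]
tcp_rot: [-0.0, 1.0, 0.001, 0.005]
wrist_force: [-0.9, -0.5, 0.2]
gripper_width: 0.995
```

```bash
python3 go.py 460 20.4 26.5
```

```text
t 25.18 pos [469.9  20.4  56.7] shift [10.2 -0.1 30.1] turn [0.001 0.01  0.   ] F [-0.9 -0.5  0.2] w 85.0 q [ 0.04  0.37  2.1   0.    0.66 -1.53]
```

Emit:
{"name": "apply_moves", "arguments": {
  "series": [
    [9,0,3,0,0.01,0],
    [2,0,9,0,0,0],
    [2,0,9,0,0,0],
    [0,0,7,0,0,0],
    [0,0,0,0,0,0]
  ]
}}

```text
clock: 25.6
tcp_pos: [0.4589, 0.0203, 0.0282]
tcp_rot: [0.0, 1.0, 0.001, 0.001]
wrist_force: [0.3, 0.9, -0.2]
gripper_width: 0.995
```

```bash
python3 go.py 460 20.4 26.5
```

```text
t 25.6 pos [458.9  20.3  28.2] shift [-1.   0.1  1.7] turn [ 0.002  0.002 -0.   ] F [ 0.3  0.9 -0.2] w 84.9 q [ 0.04  0.42  2.13  0.    0.59 -1.53]
```

Emit:
{"name": "apply_moves", "arguments": {
  "series": [
    [0,0,2,0,0,0],
    [0,0,0,0,0,0],
    [0,0,0,0,0,0],
    [0,0,0,0,0,0],
    [0,0,0,0,0,0]
  ],
  "gripper": 42
}}

```text
clock: 26.02
tcp_pos: [0.4594, 0.0203, 0.0265]
tcp_rot: [0.0, 1.0, 0.001, 0.001]
wrist_force: [-0.1, 0.2, -1.2]
gripper_width: 0.599
```

Emit:
{"name": "apply_moves", "arguments": {
  "series": [
    [0,0,0,0,0,0],
    [0,0,0,0,0,0],
    [0,0,0,0,0,0],
    [0,0,0,0,0,0],
    [0,0,0,0,0,0]
  ]
}}

```text
clock: 26.43
tcp_pos: [0.4599, 0.0204, 0.027]
tcp_rot: [0.0, 1.0, 0.001, 0.002]
wrist_force: [0.1, 0.5, -1.3]
gripper_width: 0.595
```

Emit:
{"name": "apply_moves", "arguments": {
  "series": [
    [0,0,-5,0,0,0],
    [0,0,-8,0,0,0],
    [0,0,-15,0,0,0],
    [0,0,-20,0,0,0],
    [0,0,-20,0,0,0]
  ]
}}

```text
clock: 26.85
tcp_pos: [0.4563, 0.0201, 0.0956]
tcp_rot: [0.0, 1.0, 0.001, -0.002]
wrist_force: [0.1, -0.2, -0.5]
gripper_width: 0.599
```

Emit:
{"name": "apply_moves", "arguments": {
  "series": [
    [0,15,-5,0,0,0],
    [-2,30,0,0,0,0],
    [-2,34,0,0,0,0],
    [-3,34,0,0,0,0],
    [-3,30,0,0,0,0]
  ]
}}

```text
clock: 27.27
tcp_pos: [0.4697, 0.1637, 0.1102]
tcp_rot: [0.004, 1.0, 0.001, 0.003]
wrist_force: [0.8, 0.3, -1.4]
gripper_width: 0.599
```

```bash
python3 go.py 475 238 90
```

```text
t 27.27 pos [469.7 163.7 110.2] shift [-4.5 74.3 20.3] turn [ 0.002  0.006 -0.008] F [ 0.8  0.3 -1.4] w 51.2 q [ 0.33  0.31  2.01 -0.    0.81 -1.23]
```

Emit:
{"name": "apply_moves", "arguments": {
  "series": [
    [-2,28,0,0,0,-0.008],
    [-2,26,0,0,0.006,0],
    [0,15,0,0,0,0],
    [0,6,10,0,0,0],
    [0,0,15,0,0,0]
  ]
}}

```text
clock: 27.68
tcp_pos: [0.4769, 0.2499, 0.0915]
tcp_rot: [-0.002, 1.0, 0.004, 0.005]
wrist_force: [-0.5, -0.9, -1.7]
gripper_width: 0.599
```

```bash
python3 go.py 475 238 60
```

```text
t 27.68 pos [476.9 249.9  91.5] shift [  2.3 -12.2  31.4] turn [0.008 0.01  0.005] F [-0.5 -0.9 -1.7] w 51.2 q [ 0.48  0.39  1.94  0.    0.79 -1.1 ]
```

Emit:
{"name": "apply_moves", "arguments": {
  "series": [
    [1,-10,8,0.008,0.01,0.005],
    [0,-2,12,0,0,0],
    [0,0,12,0,0,0],
    [0,0,5,0,0,0],
    [0,0,0,0,0,0]
  ]
}}

```text
clock: 28.1
tcp_pos: [0.473, 0.2327, 0.0494]
tcp_rot: [0.0, 1.0, -0.003, -0.004]
wrist_force: [-0.3, -0.0, -1.0]
gripper_width: 0.597
```

```bash
python3 go.py 475 238 26.5
```

```text
t 28.1 pos [473.  232.7  49.4] shift [-2.2  5.4 22.9] turn [-0.005 -0.007 -0.001] F [-0.3 -0.  -1. ] w 51.0 q [ 0.46  0.46  1.97 -0.    0.72 -1.11]
```

Emit:
{"name": "apply_moves", "arguments": {
  "series": [
    [-2,5,0,-0.005,-0.007,0],
    [0,0,4,0,0,0],
    [0,0,5,0,0,0],
    [0,0,3,0,0,0],
    [0,0,0,0,0,0]
  ]
}}

```text
clock: 28.52
tcp_pos: [0.476, 0.2373, 0.0372]
tcp_rot: [0.001, 1.0, 0.0, 0.001]
wrist_force: [-0.9, -0.8, -1.4]
gripper_width: 0.599
```

```bash
python3 go.py 475 238 26.5
```

```text
t 28.52 pos [476.  237.3  37.2] shift [ 1.   0.7 10.7] turn [ 0.     0.001 -0.002] F [-0.9 -0.8 -1.4] w 51.1 q [ 0.46  0.48  1.97 -0.    0.69 -1.11]
```

Emit:
{"name": "apply_moves", "arguments": {
  "series": [
    [1,0,4,0,0,0],
    [0,0,4,0,0,0],
    [0,0,2,0,0,0],
    [0,0,1,0,0,0],
    [0,0,1,0,0,0]
  ]
}}

```text
clock: 28.93
tcp_pos: [0.4754, 0.2377, 0.0261]
tcp_rot: [0.001, 1.0, 0.0, 0.001]
wrist_force: [-7.9, -5.0, 31.9]
gripper_width: 0.597
```

```bash
python3 go.py 475 238 26.5
```

```text
t 28.93 pos [475.4 237.7  26.1] shift [ 0.4  0.3 -0.4] turn [ 0.001  0.002 -0.002] F [-7.9 -5.  31.9] w 51.0 q [ 0.46  0.5   1.98 -0.    0.66 -1.11]
```

Emit:
{"name": "apply_moves", "arguments": {
  "series": [
    [0,0,-0.5,0,0,0],
    [0,0,0,0,0,0],
    [0,0,0,0,0,0],
    [0,0,0,0,0,0],
    [0,0,0,0,0,0]
  ]
}}

```text
clock: 29.35
tcp_pos: [0.4757, 0.2379, 0.027]
tcp_rot: [0.001, 1.0, 0.001, 0.001]
wrist_force: [-0.2, -1.3, -0.9]
gripper_width: 0.596
```

Emit:
{"name": "apply_moves", "arguments": {
  "series": [
    [0,0,0,0,0,0],
    [0,0,0,0,0,0],
    [0,0,0,0,0,0],
    [0,0,0,0,0,0],
    [0,0,0,0,0,0]
  ],
  "gripper": 85
}}

```text
clock: 29.77
tcp_pos: [0.4757, 0.238, 0.0267]
tcp_rot: [0.001, 1.0, 0.001, 0.001]
wrist_force: [-0.2, -1.0, -0.1]
gripper_width: 0.998
```

Emit:
{"name": "apply_moves", "arguments": {
  "series": [
    [0,0,-10,0,0,0],
    [0,0,-20,0,0,0],
    [0,0,-30,0,0,0],
    [0,0,-35,0,0,0],
    [0,0,-20,0,0,0]
  ]
}}

```text
clock: 30.18
tcp_pos: [0.4719, 0.2361, 0.1432]
tcp_rot: [0.001, 1.0, -0.002, -0.003]
wrist_force: [1.4, 1.0, -0.2]
gripper_width: 0.993
```

```bash
python3 go.py 606 -264 130;  python3 see.py wrist w10.png | grep -E 'yell|red'
```

```text
t 30.18 pos [471.9 236.1 143.2] shift [-135.1 -499.8   14.2] turn [-0.004 -0.007 -0.002] F [ 1.4  1.  -0.2] w 84.8 q [ 0.46  0.31  1.92 -0.    0.92 -1.11]
red [ 75. 319.] 1058 z 8.0 61.0 topcircle 617.1 -12.4 16.0 131
yellow [321. 195.] 3597 z 7.0 61.0 topcircle 476.4 238.9 19.9 551
yellow [310. 238.] 326 z 9.0 23.0 topcircle 524.4 227.9 25.1 244
```

Emit:
{"name": "apply_moves", "arguments": {
  "series": [
    [0,-15,0,0,0,0],
    [0,-30,0,0,0,0],
    [-5,-35,0,0,0,0],
    [-10,-35,0,0,0,0],
    [-10,-35,0,0,0,0]
  ]
}}

```text
clock: 30.65
tcp_pos: [0.5005, 0.0891, 0.1536]
tcp_rot: [-0.004, 1.0, 0.002, 0.004]
wrist_force: [0.9, 0.8, 0.1]
gripper_width: 0.994
```

Emit:
{"name": "apply_moves", "arguments": {
  "series": [
    [-10,-35,0,0,0,0],
    [-10,-35,0,0,0,0],
    [-10,-35,0,0,0,0],
    [-10,-35,0,0,0,0],
    [-10,-35,0,0,0,0]
  ]
}}

```text
clock: 31.07
tcp_pos: [0.5526, -0.0943, 0.157]
tcp_rot: [-0.004, 1.0, 0.002, 0.006]
wrist_force: [0.6, 1.6, -0.1]
gripper_width: 0.999
```

Emit:
{"name": "apply_moves", "arguments": {
  "series": [
    [-10,-35,0,0,0,0],
    [-10,-35,0,0,0,0],
    [-10,-30,0,0,0,0],
    [-5,-15,0,0,0,0],
    [0,0,0,0,0,0]
  ]
}}

```text
clock: 31.48
tcp_pos: [0.5905, -0.2221, 0.1599]
tcp_rot: [-0.002, 1.0, 0.001, 0.008]
wrist_force: [-0.3, 0.2, 0.4]
gripper_width: 1.0
```

```bash
python3 go.py 606 -264 130
```

```text
t 31.48 pos [ 590.5 -222.1  159.9] shift [-14.9 -42.   30.1] turn [0.002 0.016 0.003] F [-0.3  0.2  0.4] w 85.4 q [-0.37  0.43  1.69  0.01  1.01 -1.94]
```

Emit:
{"name": "apply_moves", "arguments": {
  "series": [
    [-7,-20,0,0,0.016,0.003],
    [-6,-15,10,0,0,0],
    [-3,-7,20,0,0,0],
    [0,0,20,0,0,0],
    [0,0,0,0,0,0]
  ]
}}

```text
clock: 31.9
tcp_pos: [0.6064, -0.2617, 0.1109]
tcp_rot: [0.0, 1.0, 0.002, -0.0]
wrist_force: [-1.4, 1.0, -0.2]
gripper_width: 0.99
```

```bash
python3 go.py 606 -264.5 70; python3 see.py wrist w11.png | grep blue
```

```text
t 31.9 pos [ 606.4 -261.7  110.9] shift [ 0.4 -3.  40.9] turn [ 0.003 -0.    -0.001] F [-1.4  1.  -0.2] w 84.6 q [-0.41  0.53  1.65  0.    0.97 -1.98]
blue [74.  6.] 221 z 7.0 15.0 topcircle 465.1 -435.7 7.2 176
blue [636.  48.] 81 z 14.0 21.0 topcircle 493.7 -31.5 4.0 46
blue [313. 207.] 4098 z 9.0 62.0 topcircle 605.8 -264.8 20.2 772
```

Emit:
{"name": "apply_moves", "arguments": {
  "series": [
    [0,-3,14,0,0,0],
    [0,0,18,0,0,0],
    [0,0,14,0,0,0],
    [0,0,8,0,0,0],
    [0,0,0,0,0,0]
  ]
}}

```text
clock: 32.37
tcp_pos: [0.6092, -0.2617, 0.0602]
tcp_rot: [-0.001, 1.0, 0.001, 0.003]
wrist_force: [-1.5, 0.6, -0.1]
gripper_width: 0.997
```

```bash
python3 go.py 605.8 -264.8 26.5
```

```text
t 32.37 pos [ 609.2 -261.7   60.2] shift [ 3.6 -3.1 33.7] turn [0.001 0.006 0.003] F [-1.5  0.6 -0.1] w 85.1 q [-0.41  0.6   1.67  0.    0.87 -1.99]
```

Emit:
{"name": "apply_moves", "arguments": {
  "series": [
    [3,-3,7,0,0.006,0],
    [0,0,10,0,0,0],
    [0,0,9,0,0,0],
    [0,0,6,0,0,0],
    [0,0,0,0,0,0]
  ]
}}

```text
clock: 32.78
tcp_pos: [0.6068, -0.2649, 0.0267]
tcp_rot: [-0.002, 1.0, 0.0, 0.0]
wrist_force: [0.2, 0.2, -0.8]
gripper_width: 0.998
```

```bash
python3 go.py 605.8 -264.8 26.5
```

```text
t 32.78 pos [ 606.8 -264.9   26.7] shift [1.  0.1 0.2] turn [0.    0.001 0.003] F [ 0.2  0.2 -0.8] w 85.2 q [-0.41  0.64  1.68  0.    0.82 -1.99]
```

Emit:
{"name": "apply_moves", "arguments": {
  "series": [
    [0,0,0,0,0,0],
    [0,0,0,0,0,0],
    [0,0,0,0,0,0],
    [0,0,0,0,0,0],
    [0,0,0,0,0,0]
  ],
  "gripper": 42
}}

```text
clock: 33.2
tcp_pos: [0.6072, -0.2653, 0.0271]
tcp_rot: [-0.001, 1.0, 0.0, 0.001]
wrist_force: [-0.1, -0.4, -1.0]
gripper_width: 0.595
```

Emit:
{"name": "apply_moves", "arguments": {
  "series": [
    [0,0,0,0,0,0],
    [0,0,0,0,0,0],
    [0,0,-5,0,0,0],
    [0,0,-8,0,0,0],
    [0,0,-15,0,0,0]
  ]
}}

```text
clock: 33.62
tcp_pos: [0.605, -0.2643, 0.0538]
tcp_rot: [-0.001, 1.0, 0.001, -0.002]
wrist_force: [-0.1, 0.6, -1.9]
gripper_width: 0.595
```

Emit:
{"name": "apply_moves", "arguments": {
  "series": [
    [0,0,-20,0,0,0],
    [0,0,-20,0,0,0],
    [8,15,-10,0,0,0],
    [14,28,0,0,0,0],
    [16,31,0,0,0,0]
  ]
}}

```text
clock: 34.03
tcp_pos: [0.5715, -0.1949, 0.1131]
tcp_rot: [0.001, 1.0, -0.001, 0.004]
wrist_force: [-1.1, 0.7, -1.2]
gripper_width: 0.596
```

Emit:
{"name": "apply_moves", "arguments": {
  "series": [
    [16,31,0,0,0,0],
    [16,31,0,0,0,0],
    [16,31,0,0,0,0],
    [16,31,0,0,0,0],
    [14,28,0,0,0,0]
  ]
}}

```text
clock: 34.45
tcp_pos: [0.4912, -0.0378, 0.117]
tcp_rot: [0.002, 1.0, -0.002, 0.007]
wrist_force: [0.7, 0.2, -1.3]
gripper_width: 0.591
```

```bash
python3 go.py 460.2 20.6 90
```

```text
t 34.45 pos [491.2 -37.8 117. ] shift [31.7 58.4 26.3] turn [-0.004  0.015 -0.005] F [ 0.7  0.2 -1.3] w 50.4 q [-0.08  0.29  2.02 -0.    0.81 -1.64]
```

Emit:
{"name": "apply_moves", "arguments": {
  "series": [
    [10,22,0,0,0.015,-0.005],
    [9,18,0,0,0,0],
    [6,8,8,0,0,0],
    [0,0,12,0,0,0],
    [0,0,8,0,0,0]
  ]
}}

```text
clock: 34.87
tcp_pos: [0.4633, 0.0172, 0.0924]
tcp_rot: [-0.003, 1.0, -0.002, 0.003]
wrist_force: [0.2, -0.3, -1.9]
gripper_width: 0.597
```

```bash
python3 go.py 460.8 20.6 60
```

```text
t 34.87 pos [463.3  17.2  92.4] shift [ 2.6  3.5 32.4] turn [-0.003  0.005  0.006] F [ 0.2 -0.3 -1.9] w 51.0 q [ 0.04  0.3   2.09 -0.    0.74 -1.54]
```

Emit:
{"name": "apply_moves", "arguments": {
  "series": [
    [4,3,8,0,0.005,0.006],
    [2,0,14,0,0,0],
    [1,0,12,0,0,0],
    [0,0,6,0,0,0],
    [0,0,0,0,0,0]
  ]
}}

```text
clock: 35.28
tcp_pos: [0.456, 0.0187, 0.0486]
tcp_rot: [0.002, 1.0, -0.002, -0.001]
wrist_force: [-0.6, 0.6, -0.9]
gripper_width: 0.597
```

```bash
python3 go.py 460.8 20.6 26.5
```

```text
t 35.28 pos [456.   18.7  48.6] shift [-4.9  2.  22.1] turn [-0.004 -0.001 -0.004] F [-0.6  0.6 -0.9] w 51.0 q [ 0.04  0.38  2.13 -0.01  0.64 -1.52]
```

Emit:
{"name": "apply_moves", "arguments": {
  "series": [
    [-4,2,0,0,0,0],
    [0,0,4,0,0,0],
    [0,0,5,0,0,0],
    [0,0,3,0,0,0],
    [0,0,0,0,0,0]
  ]
}}

```text
clock: 35.7
tcp_pos: [0.4621, 0.02, 0.0364]
tcp_rot: [0.003, 1.0, -0.002, 0.0]
wrist_force: [-0.5, -0.2, -1.4]
gripper_width: 0.596
```

```bash
python3 go.py 460.8 20.6 26.5
```

```text
t 35.7 pos [462.1  20.   36.4] shift [1.3 0.6 9.9] turn [-0.004  0.001 -0.006] F [-0.5 -0.2 -1.4] w 50.9 q [ 0.04  0.41  2.12 -0.01  0.62 -1.52]
```

Emit:
{"name": "apply_moves", "arguments": {
  "series": [
    [1,0,4,0,0,0],
    [0,0,4,0,0,0],
    [0,0,1.5,0,0,0],
    [0,0,1,0,0,0],
    [0,0,1,0,0,0]
  ]
}}

```text
clock: 36.12
tcp_pos: [0.4617, 0.02, 0.0264]
tcp_rot: [0.003, 1.0, -0.002, 0.001]
wrist_force: [-7.6, -0.5, 30.3]
gripper_width: 0.594
```

```bash
python3 go.py 460.8 20.6 26.5
```

```text
t 36.12 pos [461.7  20.   26.4] shift [ 0.9  0.6 -0.1] turn [-0.004  0.002 -0.006] F [-7.6 -0.5 30.3] w 50.7 q [ 0.04  0.42  2.12 -0.01  0.59 -1.52]
```

Emit:
{"name": "apply_moves", "arguments": {
  "series": [
    [0,0,-0.5,0,0,0],
    [0,0,0,0,0,0],
    [0,0,0,0,0,0],
    [0,0,0,0,0,0],
    [0,0,0,0,0,0]
  ]
}}

```text
clock: 36.53
tcp_pos: [0.4619, 0.0201, 0.0274]
tcp_rot: [0.003, 1.0, -0.002, 0.001]
wrist_force: [-0.1, 0.6, -1.3]
gripper_width: 0.597
```

Emit:
{"name": "apply_moves", "arguments": {
  "series": [
    [0,0,0,0,0,0],
    [0,0,0,0,0,0],
    [0,0,0,0,0,0],
    [0,0,0,0,0,0],
    [0,0,0,0,0,0]
  ],
  "gripper": 85
}}

```text
clock: 36.95
tcp_pos: [0.4621, 0.02, 0.0271]
tcp_rot: [0.003, 1.0, -0.002, 0.001]
wrist_force: [0.6, 0.8, -0.3]
gripper_width: 0.998
```

Emit:
{"name": "apply_moves", "arguments": {
  "series": [
    [0,0,-10,0,0,0],
    [0,0,-20,0,0,0],
    [0,0,-35,0,0,0],
    [0,0,-35,0,0,0],
    [0,0,-35,0,0,0]
  ]
}}

```text
clock: 37.37
tcp_pos: [0.4562, 0.0203, 0.1625]
tcp_rot: [0.003, 1.0, -0.002, -0.006]
wrist_force: [0.9, 0.1, -0.9]
gripper_width: 0.996
```

Emit:
{"name": "apply_moves", "arguments": {
  "series": [
    [0,0,-35,0,0,0],
    [0,0,-20,0,0,0],
    [0,0,0,0,0,0],
    [0,0,0,0,0,0],
    [0,0,0,0,0,0]
  ]
}}

```text
clock: 37.78
tcp_pos: [0.4596, 0.0207, 0.2314]
tcp_rot: [0.003, 1.0, -0.002, 0.001]
wrist_force: [0.8, -0.5, -0.1]
gripper_width: 0.992
```

```bash
python3 go.py 460.8 20.6 200; python3 see.py wrist w12.png; python3 see.py scene s2.png
python3 - <<'E'
from m import *
for n in('scene','side'):
    im=snap(n);P=cloud(im);hsv=cv2.cvtColor(im['pixels'],cv2.COLOR_RGB2HSV)
    m=(abs(P[...,0]-.6)<.12)&(abs(P[...,1]-.26)<.12)&(P[...,2]>.033)&(P[...,2]<.046)&(hsv[...,0]<24)&(hsv[...,1]>120)
    p=P[m];p=p[p[:,0]>.53];print(n,len(p),p.min(0),p.max(0))
E
```

```text
t 37.78 pos [459.6  20.7 231.4] shift [-1.1  0.  31.4] turn [-0.003  0.003 -0.006] F [ 0.8 -0.5 -0.1] w 84.8 q [ 0.04  0.09  1.97 -0.    1.07 -1.52]
red [300. 290.] 1752 z 8.0 61.0 topcircle 625.2 -4.9 20.0 222
yellow [508. 182.] 1644 z 9.0 61.0 topcircle 476.3 238.8 20.1 282
yellow [482. 215.] 193 z 16.0 23.0 topcircle 523.6 227.3 25.5 138
blue [319. 168.] 2383 z 8.0 61.0 topcircle 461.2 21.4 19.9 316
blue [295. 197.] 232 z 8.0 23.0 topcircle 500.0 -8.8 25.1 158
white [201. 133.] 191 z 4.0 10.0 topcircle 423.8 -120.9 23.7 64
white [322. 147.] 171 z 8.0 12.0 topcircle 445.5 23.9 23.6 168
white [211. 181.] 252 z 4.0 7.0 topcircle 482.7 -122.2 39.8 252
white [123. 179.] 1493 z 9.0 52.0 topcircle 475.5 -214.6 17.0 654
white [494. 157.] 95 z 8.0 12.0 topcircle 453.9 235.8 16.5 94
white [113. 210.] 173 z 17.0 23.0 topcircle 517.6 -238.7 25.4 142
white [118. 272.] 824 z 8.0 12.0 topcircle 608.3 -265.4 28.4 818
white [302. 265.] 146 z 8.0 12.0 topcircle 608.2 -4.6 23.4 145
red [336. 246.] 748 z 9.0 63.0 topcircle 626.2 -6.4 20.3 83
red [345. 268.] 103 z 10.0 25.0 topcircle 671.4 -19.7 25.1 61
yellow [380. 172.] 380 z 11.0 63.0 topcircle 478.6 236.3 20.7 48
blue [302. 202.] 610 z 10.0 63.0 topcircle 462.4 18.9 19.7 51
blue [ 96. 286.] 158 z 5.0 17.0 topcircle 427.2 -424.2 28.8 91
blue [ 83. 300.] 179 z 5.0 16.0 topcircle 446.5 -451.5 28.8 84
white [250. 235.] 95 z 4.0 9.0 topcircle 467.7 -121.6 54.2 72
white [207. 241.] 160 z 47.0 53.0 topcircle 476.0 -216.2 16.8 142
white [215. 311.] 508 z 8.0 14.0 topcircle 606.5 -265.5 28.1 432
scene 467 [0.60066138 0.18908703 0.03633575] [0.68357847 0.26774579 0.04597006]
side 801 [0.59880974 0.19017403 0.03579809] [0.68162466 0.27440734 0.04597065]
```

View pics/s2.png

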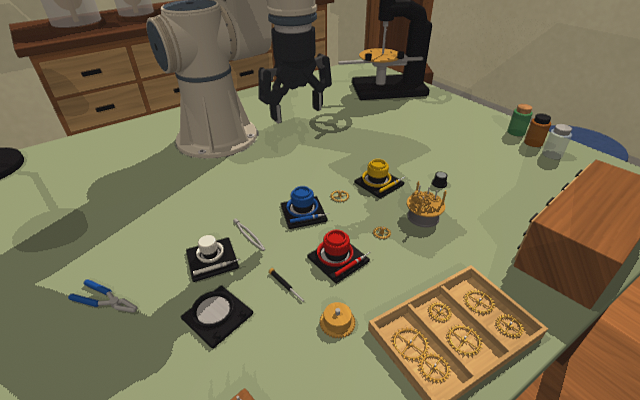

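View pics/w12.png

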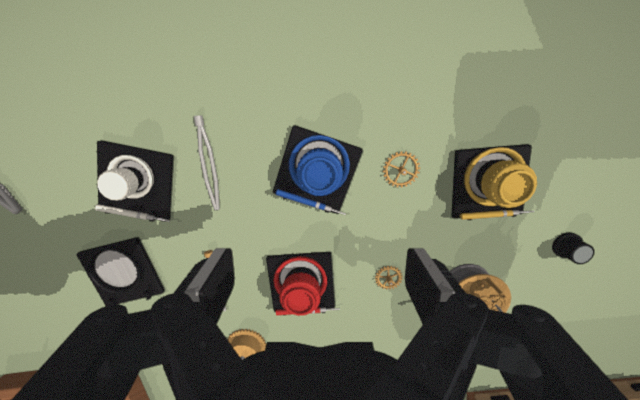

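All four cups sit in their own stands: scene view has white (207,248), blue (302,200), red (336,247) and yellow (378,175). The spare stand is empty and the movement hasn't moved. The gripper is clear at 231 mm, so I'm handing in.

```bash
python3 -c "
from rig import workorder
print(workorder.sign_off())"
```

```text
the job is handed in; nothing more can be done
None
```

All four cups are in the wells of their own stands, and the job is handed in after about 38 s of the 115 s allowed. I took the white cup off first and put it in the white stand. I then parked the blue cup on the spare stand, moved red and yellow home, and brought blue from the spare to the blue stand.

**Cup positions:** In the last pictures each large cup's top is 61–63 mm above the bench. The white cup's top is at 52–53 mm. Both match cups sitting on the well floors, with the cameras reading 1–3 mm high, and every cup is upright and within about 3 mm of its well's centre.

**Surroundings:** The spare stand is empty. The movement's plate measures within about 1 mm of its first measurement; one edge in the scene view differs by 4 mm, but the side view does not show that. The gripper was open and clear at about 231 mm when I handed in.

**Contact forces:** Seating blue on the spare stand pushed to 42 N at the wrist, downward through the held cup. That is under the 120 N wrist limit. The 40 N limit is for the arm or gripper body pressing on something, and here it was the held cup on the well floor. The three final large-cup placings read 28–32 N. The white cup showed no contact force when placed, so I judged it seated by its height and the picture.

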